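Hang a push rod plumb, drive out a jammed insert, hang the rod up

TASK

A white insert is jammed in the bore of one of the two carriers. Lift the push rod from its rest by its ball knob, ease your grip so that it swings down and hangs plumb, grip it firmly again, and use it to push the jammed insert down out of the bore into the pan below. Then hang the rod by its collar in the fork of the stand and let go, leaving everything else on the bench where it is.

Things in the scene. Friction and masses are not known exactly. Their poses are not given: they have to be found in the camera images.
- rod: Steel push rod, 173 mm, 170 g: black ball knob 26 mm across, round stem 12 mm across, collar 28 mm across on the stem 32 to 38 mm from the knob's centre. Origin: knob centre; +z from tip to knob. Starts level in the rest, axis 45 mm up; mass centre 70 mm from the knob. Gripped across the ball at 40 N or more it keeps its attitude; at about 3 N it swings about the line between the fingers.
- rod_tip (a point): Centre of the flat free end of the rod's stem, 160 mm from the knob's centre.
- rod_collar (a point): Centre of the lower face (on the tip's side) of the rod's collar, 38 mm from the knob's centre.
- rest: Grey plastic rest with two notched uprights, 60 x 112 mm, 51 mm high, fixed to the bench. Origin at bench height under the middle of the rod; the rod lies along its y axis with the knob's centre at y = +80 mm and the tip at y = -80 mm. The uprights stand at y = +25 and y = -55 mm and their notches are open at the top.
- carrier: Aluminium block 76 x 76 x 36 mm fixed on side walls, top face 96 mm above the bench, with a vertical through bore 25 mm across. Spring clips in the bore (67 to 85 mm up, on its x axis) pinch the insert: driving it down takes some 10 to 20 N; once it has passed they close to an 18 mm gap. Below is a pan 110 x 64 mm, rim 18 mm high. Origin at bench height on the bore axis, z up.
- carrier_bore (a point): Centre of the bore's mouth on the carrier's top face, 96 mm above the bench.
- carrier_spare: A second, identical carrier, fixed to the bench; its bore is empty. Origin as for the other carrier.
- insert: The jammed insert: a plain white plastic cylinder 20 mm in diameter and 24 mm high, 20 g, upright in the carrier's bore, its top 4 mm below the block's top face. Origin at the centre of its underside. It comes free when its top is below the clips (67 mm above the bench) and drops into the pan.
- stand: Stand fixed to the bench: white base 100 x 90 mm, post 18 mm across at x = +50 mm, and a grey fork of two level prongs 10 mm thick, tops 155 mm above the bench. The slot between them is 17 mm wide along the stand's x axis, open towards -x (free ends at x = -20 mm), closed at x = +35 mm; the fork is 41 mm wide. Nothing stands above it. Origin at bench height on the slot's centre line.
- stand_slot (a point): Point on the slot's centre line level with the prongs' top faces (155 mm above the bench), 30 mm in from their free ends: where the collar's lower face should rest.
- tube_rack: Steel rack of red-capped sample tubes, 75 x 200 x 90 mm, loose; leave alone. Origin under its centre.
- bottle: White-capped bottle, 60 mm in diameter, 140 mm high, loose; leave alone. Origin under its centre.
- beaker: Small glass beaker, 60 mm in diameter, 70 mm high, loose; leave alone. Origin under its centre.
- dish: Flat clear covered dish, 92 mm in diameter, 17 mm high, loose; leave alone. Origin under its centre.
- spare_insert: A spare insert, the same as the jammed one, standing on the bench; leave alone. Origin under its centre.
- scraper: Flat scraper, about 145 mm long, 10 mm high, lying on the bench; leave alone. Origin at bench height under its handle.
There are look-alikes about, which are no part of the job. Leave any green look-alike of the stand alone.

How it is judged (in metres and radians):
On the way, in this order (a step that is already met when the one before it is completed fails the run):
1. the rod is held up, clear of the bench, and hangs plumb within 0.15 rad, knob up (angle between rod's own z axis and vertical below 0.15 rad and height (world z) of rod_tip above 0.03 m and contact force between the fingers and rod above 0.5 N), for 0.3 s.
2. the rod's tip is inside the bore of the carrier with the jammed insert, from above (horizontal distance between rod_tip and carrier_bore below 0.01 m and z of rod_tip in the frame of carrier between 0.06 and 0.0945 m and angle between rod's own z axis and vertical below 0.2 rad), for 0.05 s.
3. the insert has been driven down out of the clips, the rod still in the bore (z of insert in the frame of carrier below 0.043 m and horizontal distance between rod_tip and carrier_bore below 0.012 m and height (world z) of rod_tip below 0.09 m), for 0.05 s.
At the end, for the whole second after the job is handed in: The insert rests inside the pan of its carrier, underside centre below 30 mm; the rod hangs at rest in the fork, released, plumb within 0.12 rad, collar within 5 mm of the prongs' top height, within 6 mm of the slot's centre line and at least 8 mm in from the prongs' ends (x of insert in the frame of carrier between -0.055 and 0.055 m and y of insert in the frame of carrier between -0.033 and 0.033 m and z of insert in the frame of carrier below 0.03 m and linear speed of insert below 0.02 m/s and y of rod_collar in the frame of stand between -0.006 and 0.006 m and x of rod_collar in the frame of stand between -0.012 and 0.032 m and z of rod_collar in the frame of stand between 0.15 and 0.16 m and angle between rod's own z axis and vertical below 0.12 rad and linear speed of rod below 0.03 m/s and contact force between the fingers and rod below 0.1 N); the robot touches nothing.
It fails at once if another thing on the bench was moved by more than 30 mm or tipped over (distance of any of tube_rack, bottle, beaker, dish, spare_insert, scraper from where it was at the start of the episode above 0.03 m or angle between any of tube_rack, bottle, beaker, dish, spare_insert, scraper's own z axis and vertical above 0.6 rad).
It fails at once if the robot's hand touched the insert (it is to be driven out with the rod) (contact force between the fingers and insert above 0.5 N).
It also fails if it takes over 61 s, if anything falls off the work surface, if the arm or the gripper's body presses on something with over 40 N, if the wrist force passes 120 N, or if a joint passes its speed limit or range.

ROBOT

A 6-joint arm with a two-finger parallel gripper is mounted at the origin on the work surface. World frame = base frame: x ahead of the robot, y to its left, z up, the work surface at z = 0. Lengths are in mm, angles in rad, forces in N, time in s.
With the tool pointing down it reaches from about 350 to 775 mm from the base axis. Payload 7.3 kg.
Tool frame: the origin (TCP) lies at the very end of the fingers, on their centre line; the grasp point (between the pads) lies grip_point_offset behind it (grip_point_offset is the distance from the TCP to the grasp point, in mm); x points along the fingers, z is the direction in which the jaws open and shut, and the axes are right-handed (so a half turn about x gives the same grasp; the last joint's range is limited). The gripper opens to 92 mm and grips with 3 to 60 N. Pads are 19 mm wide; open, the fingers measure 130 mm over their backs; the gripper's body (75 mm by 190 mm) begins 47 mm behind the grasp point.
Start: joints at [-1.359, 0.342, 1.524, -0, 1.275, -0.146], TCP at [183.886, -491.766, 190.741] pointing down, gripper open.
Joint ranges: [-2.53, 2.53], [-0.77, 2.02], [0.04, 2.7], [-1, 4.14], [0.28, 2.66], [-3.11, 3.11]. Speed limits (rad/s): [2.57, 2.57, 3.14, 3.14, 3.14, 3.14].

INTERFACE

Orientations are given as [roll, pitch, yaw] about the fixed x, y, z axes, in that order (R = Rz(yaw) Ry(pitch) Rx(roll)).
In Python, from plant import * gives the robot as it stands.
- The arm moves only by the tool send_rows, never from a script. Its argument "series" is text: rows parted by semicolons, each of 5 numbers parted by spaces: the gripper's target within -1 to 1 (fully open at 1, half-way at 0, shut at -1), then the shift along the tool's x, y, z in units of 30 mm (1.0 is 30 mm), then the turn about the tool's x in units of 5 degrees (1.0 is 5 degrees). A call has 1 to 8 rows; each row is the pose to reach, as a shift and turn from the pose commanded when the call began, along the tool's axes at that moment; what a row does not reach only later rows make up. A row lasts 1/8 s, in which the tool goes at most 62.5 mm and 10.7 degrees, less where a joint would pass 70% of its speed; a pose out of reach is approached as far as the arm can. A call with a gripper value outside its range is refused whole. The fingers move at their own pace and stop on an object; the grip force is fixed at half the most. Time passes only in rows, so rows that repeat a pose let the fingers close. It gives the time, the measured TCP pose, the force and the opening at its end, in the units of the state.
- get_obs(): the state, without advancing time (a new reading comes with each control period).
- capture(name): name is "scene" or "top"; returns a dict with "pixels" (420x560x3 uint8, red, green, blue), "mtx" (3x3 intrinsics, pixels), "k1" (the pictures are not rectified: a ray, as slopes to the right and down, at radius r is drawn at 1 + k1 r^2 times it, then the intrinsics apply), "R" (3x3) and "t" (3): a world point X has camera coordinates R X + t. Camera axes: x right, y down, z forward; pixel columns grow to the right and rows downward; lengths in mm; the calibration is good to about 2 mm. A picture is of the moment at which its call begins. There is no depth.
- close_job(): hands the job in, once; it reports no verdict.
Trained networks look in a picture, given as the dict that the camera call returned (one of the last four; its "shot" number tells which), for a name from the list of things; names that differ only in an ending like _2 or _b are one class to them, and where a whole thing is asked for, a point or a joint stands for the part that bears it (a point fixed in the world has none). Each returns a list of dicts, best first, with "score" (0 to 1); they miss things now and then, are a little off and sometimes report something else, mostly with a low value. They report only what shows in the picture. A call takes as long as a camera call. They do not tell look-alikes from the thing itself.
- cut_out(picture, thing): "pixels" (420x560 bool, what is visible of it).
- place_of(picture, thing): "point" ([x, y, z] in mm, in world coordinates, good to about 4 mm: a listed point, or the origin of a listed thing).
The state is a dict: "time": time; "joint_positions": joint angles; "dq": joint speeds; "tau": joint torques, N m; "tool_pos": TCP position; "tcp_rot": TCP orientation; "contact_force": force on the tool from outside, world axes, zero at the start; "moment": the same for the moment, N m; "grip_width": finger opening in mm.
Only numpy, scipy, OpenCV 4.12 (cv2) and the standard library are available. Lean on these libraries where they do the work, as an engineer would, in place of code of your own. Each camera call takes 0.05 s, during which the arm holds its last target.

## Working session

There is one attempt and no reset: what is moved stays moved. The work goes in short steps, Python scripts to look and compute and a tool call to move; the robot and the scene stay as the last step left them, time stands still between calls to the robot, and variables do not carry over. Pictures are saved under pics/ and viewed, and the job is handed in when it is done.

Besides the shell and the picture viewer there is one more tool, called after "Request:" in YAML: its name, and indented under it one key for each argument. send_rows: Moves the arm, as the interface text tells. Its arguments: {"type":"object","properties":{"series":{"type":"string"}},"required":["series"]}

```bash
ls; mkdir -p pics; cat > h.py <<'E'
from plant import *
import numpy as np, cv2
def save(c,n): cv2.imwrite('pics/'+n+'.png', cv2.cvtColor(c['pixels'],cv2.COLOR_RGB2BGR))
def proj(c,X):
    X=np.atleast_2d(X).astype(float); p=X@np.array(c['R']).T+np.array(c['t']); s=p[:,:2]/p[:,2:]
    r2=(s**2).sum(1,keepdims=True); s=s*(1+c['k1']*r2); M=np.array(c['mtx']); return s@M[:2,:2].T+M[:2,2]
def back(c,uv,z):
    M=np.array(c['mtx']); d=(np.array(uv,float)-M[:2,2])@np.linalg.inv(M[:2,:2]).T; s=d.copy()
    for _ in range(30): s=d/(1+c['k1']*(s**2).sum())
    R=np.array(c['R']);t=np.array(c['t']); o=-R.T@t; v=R.T@np.array([s[0],s[1],1]); return o+v*(z-o[2])/v[2]
E
python3 - <<'E'
from h import *
print(get_obs())
for n in('scene','top'):
    c=capture(n); save(c,n+'0'); print(n,c['shot'],c['k1'],np.round(c['mtx'],1).tolist(),np.round(c['R'],3).tolist(),np.round(c['t'],1))
    np.save(n+'0.npy',c,allow_pickle=True)
    for k in ['rod','rod_tip','rod_collar','rest','carrier','carrier_bore','insert','stand','stand_slot']:
        print(k,[(np.round(d['point'],0).tolist(),round(d['score'],2)) for d in place_of(c,k)])
E
```

```text
pics
{'time': 0.0, 'joint_positions': array([-1.35899282e+00,  3.42703122e-01,  1.52503192e+00, -2.70471405e-05,
        1.27537762e+00, -1.45993364e-01]), 'dq': array([ 4.60035325e-04, -6.00187368e-04, -7.69422240e-05,  5.01729121e-04,
       -1.92318520e-03, -2.06864001e-03]), 'tau': array([-2.90578799e-03, -4.31250215e+01, -2.44222373e+01,  7.16560520e-02,
        5.59416006e-02, -1.08159143e-04]), 'tool_pos': array([ 183.7779856 , -491.28834248,  190.04996945]), 'tcp_rot': array([3.01261299, 1.5692761 , 1.79962143]), 'contact_force': array([-0.55518464,  0.06993205, -0.36841841]), 'moment': array([0.03071361, 0.0223378 , 0.01643142]), 'grip_width': 91.69538231204167}
scene 1 -0.10278764783294388 [[511.0, 0.0, 276.5], [0.0, 511.0, 215.0], [0.0, 0.0, 1.0]] [[-0.632, 0.775, 0.002], [0.534, 0.437, -0.724], [-0.562, -0.457, -0.69]] [ 315.3 -193.2 1860.4]
rod [([524.0, 322.0, 47.0], 0.56)]
rod_tip [([534.0, 161.0, 44.0], 0.71)]
rod_collar [([524.0, 282.0, 46.0], 0.53), ([612.0, 428.0, -0.0], 0.21)]
rest [([526.0, 239.0, -1.0], 0.88)]
carrier [([502.0, 6.0, 0.0], 0.94)]
carrier_bore [([
[... 362 characters left out ...]
[0.0, 0.0, 1.0]] [[0.002, -1.0, 0.017], [-0.988, -0.005, -0.152], [0.152, -0.017, -0.988]] [  -7.2  550.5 1291.9]
rod [([519.0, 320.0, 44.0], 0.71), ([710.0, 264.0, -3.0], 0.34), ([542.0, 165.0, 45.0], 0.21)]
rod_tip [([541.0, 164.0, 45.0], 0.61), ([525.0, 238.0, -5.0], 0.6)]
rod_collar [([521.0, 280.0, 47.0], 0.57), ([525.0, 241.0, -1.0], 0.49)]
rest [([526.0, 240.0, -6.0], 0.68), ([610.0, 426.0, 2.0], 0.53)]
carrier [([505.0, 6.0, -2.0], 0.56)]
carrier_bore [([503.0, 3.0, 95.0], 0.83)]
insert [([506.0, 4.0, 69.0], 0.38)]
stand [([496.0, -354.0, 2.0], 0.83), ([324.0, -460.0, 1.0], 0.6), ([526.0, 240.0, -3.0], 0.27)]
stand_slot [([333.0, -459.0, 155.0], 0.86), ([512.0, -350.0, 154.0], 0.82)]
```

View pics/scene0.png

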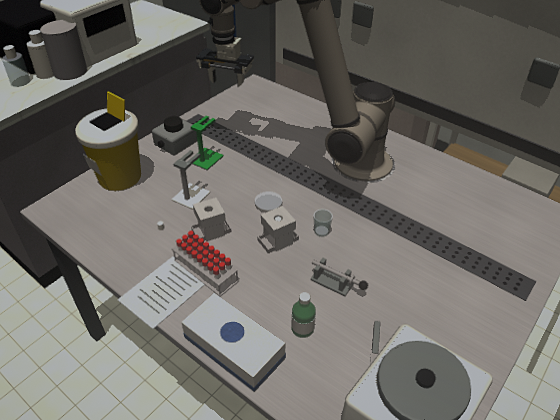

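View pics/top0.png

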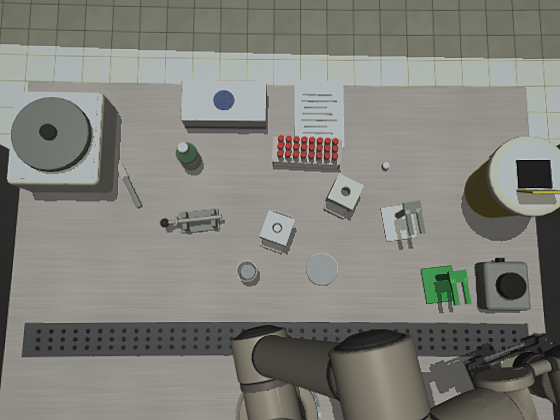

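```bash
cat > crop.py <<'E'
import cv2,sys,numpy as np
def up(f,x,y,w,h,k): return cv2.resize(cv2.imread('pics/'+f+'.png')[y:y+h,x:x+w],None,fx=k,fy=k,interpolation=cv2.INTER_CUBIC)
E
python3 - <<'E'
from crop import *
cv2.imwrite('pics/c1.png',np.hstack([up('top0',250,165,120,90,6.5/2*1.02)[:290,:390],up('scene0',180,180,120,90,6.5/2*1.02)[:290,:390]]))
cv2.imwrite('pics/c2.png',np.vstack([np.hstack([up('top0',370,180,100,70,4),up('scene0',160,140,100,70,4)]),np.hstack([up('top0',150,190,100,70,4),up('scene0',290,240,100,70,4)])]))
E
```

```text
(no output)
```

View pics/c1.png

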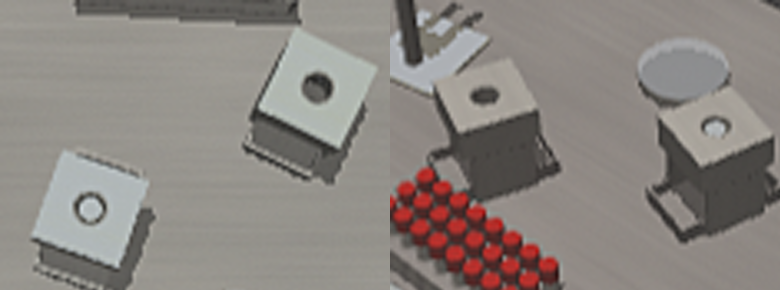

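View pics/c2.png

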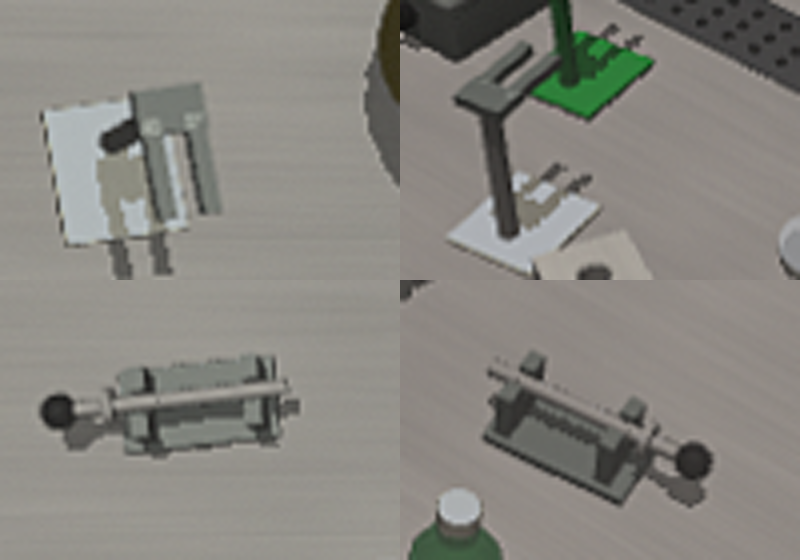

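```bash
cat >> h.py <<'E'
from scipy.optimize import least_squares
def tri(obs,x0=(500,0,50)):
    return least_squares(lambda X: np.concatenate([(proj(c,X)[0]-uv) for c,uv in obs]),x0)
def load(n): return np.load(n+'.npy',allow_pickle=True).item()
E
python3 - <<'E'
from h import *
import plant; print([n for n in dir(plant) if not n.startswith('_')])
try: print('gpo',grip_point_offset)
except Exception as e: print(e)
from scipy.spatial.transform import Rotation as Ro
o=get_obs(); print(o['time'],np.round(Ro.from_euler('xyz',o['tcp_rot']).as_matrix(),3))
cs={n:load(n+'0') for n in('scene','top')}
def dark(c,box,th=45):
    x,y,w,h=box; g=c['pixels'][y:y+h,x:x+w].max(2).astype(int)
    m=(g<th).astype(np.uint8); n,l,s,ce=cv2.connectedComponentsWithStats(m); i=1+np.argmax(s[1:,4]); print(s[i]); return ce[i]+[x,y]
a=dark(cs['scene'],(352,275,25,20)); b=dark(cs['top'],(155,212,20,20)); print(a,b)
r=tri([(cs['scene'],a),(cs['top'],b)]); print('knob',r.x,r.fun)
for n in cs: print(n, back(cs[n],{'scene':a,'top':b}[n],45))
print('tip top', back(cs['top'],(222.2,215.7),45))
# white insert & bore
for n,box in (('top',(268,218,20,20)),('scene',(268,208,22,20))):
    x,y,w,h=box; print(n); print(cs[n]['pixels'][y:y+h,x:x+w].min(2))
E
```

```text
['Unreachable', 'capture', 'close_job', 'cut_out', 'get_obs', 'grip_point_offset', 'place_of']
gpo 18.8
1.0 [[ 0.     0.937  0.35 ]
 [-0.     0.35  -0.937]
 [-1.    -0.     0.   ]]
[ 7  7  8  8 18]
[ 6  7  8  8 34]
[362.16666667 285.94444444] [164.5        222.52941176]
knob [519.63976442 320.40457663  41.21274343] [ 0.13823467 -0.00067319  0.11860549 -0.0723541 ]
scene [522.72629656 321.37949467  45.        ]
top [518.94147169 319.85486084  45.        ]
tip top [539.04777232 159.17053283  45.        ]
top
[[176 176 175 176 176 176 177 176 176 175 176 176 177 175 177 177 177 177
  178 180]
 [177 176 176 177 176 177 177 175 176 177 176 177 177 176 175 177 176 176
  177 177]
 [175 177 176 176 176 176 177 178 176 177 176 177 176 176 177 177 176 176
  175 176]
 [176 177 174 177 178 177 178 179 181 181 180 178 180 176 176 176 176 176
  176 177]
 [175 178 176 177 177 180 173 176 168 161 171 171 177 178 178 176 176 175
  177 177]
 [176 176 177 177 180 174 131 130  91  77 109 115 161 179 178 178 176 175
  176 176]
 [177 176 176 180 178 135  57  79 117 117 115  63 108 164 182 177 177 176
  17
[... 2279 characters left out ...]
2 173 145 136 150 160 153 153
  152 150 150 151]
 [159 156 157 155 154 157 159 156 159 147 160 162 127 155 155 153 153 154
  154 152 151 153]
 [164 157 157 156 153 155 157 156 155 154 154 152 153 154 155 154 152 153
  153 156 157 159]
 [145 162 157 157 155 153 154 157 156 155 155 154 153 155 155 155 154 155
  159 162 139 123]
 [ 88 144 162 157 155 156 154 154 156 155 156 155 155 153 156 160 159 148
  141 126  87  50]
 [ 58  88 143 162 156 156 154 153 156 156 157 157 158 159 162 139 143 105
   87  57  61  65]
 [ 63  57  87 154 158 155 155 154 156 158 158 162 164 140 125  87  92  57
   63  64  67  67]
 [ 65  62  57 108 164 157 156 157 158 161 166 142 129  88  55  62  63  66
   68  67  67  68]]
```

Request:
send_rows:
  series: "1 -1.33 12.6 -5.6 -15.3; 1 -1.33 12.6 -5.6 -15.3; 1 -1.33 12.6 -5.6 -15.3; 1 -1.33 12.6 -5.6 -15.3; 1 -1.33 12.6 -5.6 -15.3; 1 -1.33 12.6 -5.6 -15.3; 1 -1.33 12.6 -5.6 -15.3; 1 -1.33 12.6 -5.6 -15.3"

```text
time: 2.0
tool_pos: [480.7, -200.0, 230.7]
tcp_rot: [-0.227, 1.57, -0.099]
contact_force: [0.6, -0.6, 0.4]
grip_width: 91.7
```

```bash
cat >> h.py <<'E'
from scipy.spatial.transform import Rotation as Ro
def st():
    o=get_obs(); R=Ro.from_euler('xyz',o['tcp_rot']).as_matrix(); print('t',round(o['time'],2),'tcp',np.round(o['tool_pos'],1),'zang',round(np.degrees(np.arctan2(R[1,2],R[0,2])),2),'F',np.round(o['contact_force'],1),'w',round(o['grip_width'],2)); return o,R
def go(target):
    o,R=st(); print('units',np.round(R.T@(np.array(target,float)-o['tool_pos'])/30,3)); print(np.round(R,3).tolist(), np.round(o['joint_positions'],2))
E
python3 -c "
from h import *
go([520.5,320.5,120])"
```

```text
t 2.0 tcp [ 480.7 -200.   230.7] zang 7.33 F [ 0.6 -0.6  0.4] w 91.68
units [ 3.691 17.041  3.527]
[[0.001, -0.128, 0.992], [-0.0, 0.992, 0.128], [-1.0, -0.0, 0.001]] [-0.54  0.3   1.47  0.    1.37 -0.67]
```

Request:
send_rows:
  series: "1 0 17.04 3.53 0; 1 0 17.04 3.53 0; 1 0 17.04 3.53 0; 1 0 17.04 3.53 0; 1 0 17.04 3.53 0; 1 0 17.04 3.53 0; 1 1.5 17.04 3.53 0; 1 3.69 17.04 3.53 0"

```text
time: 3.0
tool_pos: [520.0, 275.8, 168.1]
tcp_rot: [0.17, 1.565, 0.291]
contact_force: [0.8, -1.0, -0.4]
grip_width: 91.8
```

```bash
python3 - <<'E'
from h import *
go([520.5,320.5,26])
for n in('scene','top'):
    c=capture(n); save(c,n+'1'); np.save(n+'1.npy',c,allow_pickle=True)
from crop import *
cv2.imwrite('pics/c3.png',np.hstack([up('top1',130,170,130,100,3),up('scene1',290,210,130,100,3)]))
E
```

```text
t 3.0 tcp [520.  275.8 168.1] zang 6.92 F [ 0.8 -1.  -0.4] w 91.76
units [4.738 1.474 0.171]
[[0.005, -0.12, 0.993], [0.002, 0.993, 0.12], [-1.0, 0.001, 0.006]] [ 0.36  0.47  1.38 -0.    1.28  0.24]
```

View pics/c3.png

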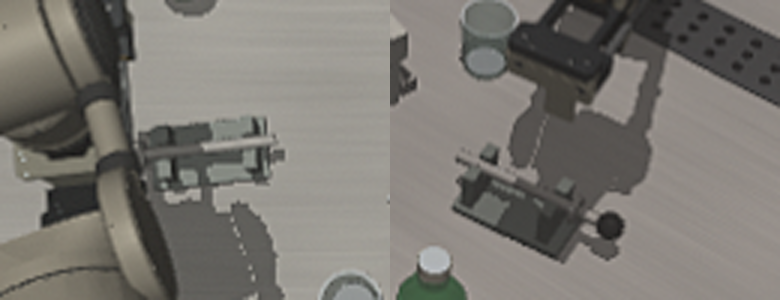

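Request:
send_rows:
  series: "1 0 1.45 0.17 0; 1 0 1.45 0.17 0; 1 0 1.45 0.17 0"

```text
time: 3.48
tool_pos: [518.5, 316.3, 167.2]
tcp_rot: [-1.178, 1.57, -1.057]
contact_force: [0.7, -0.2, -1.1]
grip_width: 91.7
```

```bash
python3 - <<'E'
from h import *
go([520.5,320.5,26])
E
```

```text
t 3.48 tcp [518.5 316.3 167.2] zang 6.91 F [ 0.7 -0.2 -1.1] w 91.66
units [4.707 0.135 0.081]
[[0.0, -0.12, 0.993], [-0.001, 0.993, 0.12], [-1.0, -0.001, 0.0]] [ 0.42  0.51  1.32 -0.    1.31  0.3 ]
```

Request:
send_rows:
  series: "1 2 0.13 0.08 0; 1 3.7 0.13 0.08 0; 1 4.7 0.13 0.08 0; 1 4.7 0.13 0.08 0"

```text
time: 3.98
tool_pos: [518.8, 319.6, 24.0]
tcp_rot: [-2.745, 1.566, -2.625]
contact_force: [-1.2, 0.2, 0.6]
grip_width: 92.2
```

```bash
python3 - <<'E'
from h import *
go([520.5,320.5,26])
c=capture('scene'); save(c,'scene2')
from crop import *
cv2.imwrite('pics/c4.png',up('scene2',290,210,130,100,5))
E
```

```text
t 3.98 tcp [518.8 319.6  24. ] zang 6.88 F [-1.2  0.2  0.6] w 92.19
units [-0.066  0.023  0.059]
[[-0.004, -0.12, 0.993], [-0.003, 0.993, 0.12], [-1.0, -0.002, -0.005]] [ 0.43  0.66  1.48 -0.    1.01  0.31]
```

View pics/c4.png

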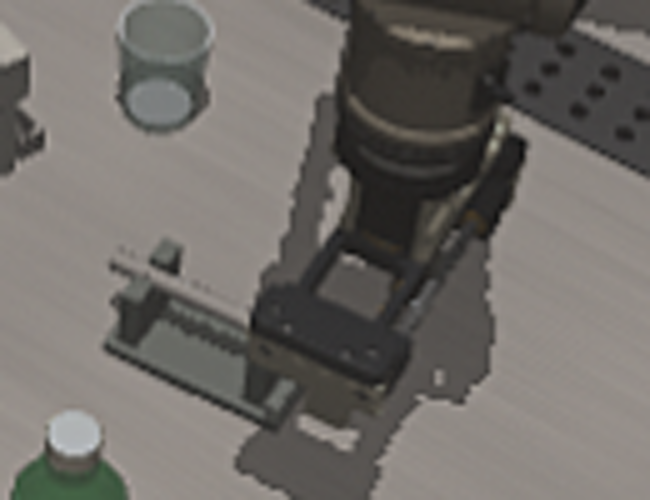

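Request:
send_rows:
  series: "0 0 0 0 0; -0.3 0 0 0 0; -0.6 0 0 0 0; -1 0 0 0 0; -1 0 0 0 0; -1 0 0 0 0; -1 0 0 0 0; -1 0 0 0 0"

```text
time: 5.03
tool_pos: [519.9, 322.0, 25.8]
tcp_rot: [-2.232, 1.571, -2.11]
contact_force: [0.1, -0.3, 0.0]
grip_width: 16.5
```

```bash
python3 - <<'E'
from h import *
st()
E
```

```text
t 5.03 tcp [519.9 322.   25.8] zang 7.0 F [ 0.1 -0.3  0. ] w 16.49
```

```bash
python3 - <<'E'
from h import *
st()
for n in('scene','top'):
    c=capture(n); save(c,n+'3')
st()
from crop import *
cv2.imwrite('pics/c5.png',np.hstack([up('top3',130,170,130,100,3),up('scene3',290,210,130,100,3)]))
E
```

```text
t 5.03 tcp [519.9 322.   25.8] zang 7.0 F [ 0.1 -0.3  0. ] w 16.49
t 5.12 tcp [520.  322.   25.8] zang 7.0 F [ 0.2  0.6 -0.7] w 8.6
```

View pics/c5.png

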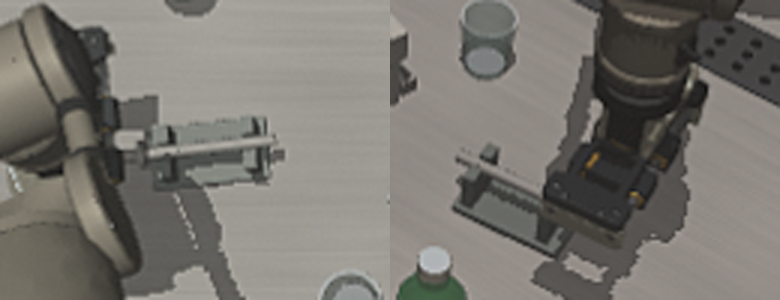

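```bash
python3 - <<'E'
from h import *
c=load('scene1'); 
from crop import *
for f,P in(('scene1',[[520,275.8,168]]),('scene2',[[519,320,24.5],[520,320.5,45],[520,320.5,92]]),('scene3',[[520,322,26],[520,320.5,45],[520,320.5,92]])):
    im=up(f,290,200,120,110,5)
    for uv in proj(c,P): 
        q=((uv-[290,200]+.5)*5).astype(int); cv2.circle(im,tuple(int(v) for v in q),3,(0,0,255),-1)
    cv2.imwrite('pics/z_'+f+'.png',im)
E
```

```text
(no output)
```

View pics/z_scene1.png

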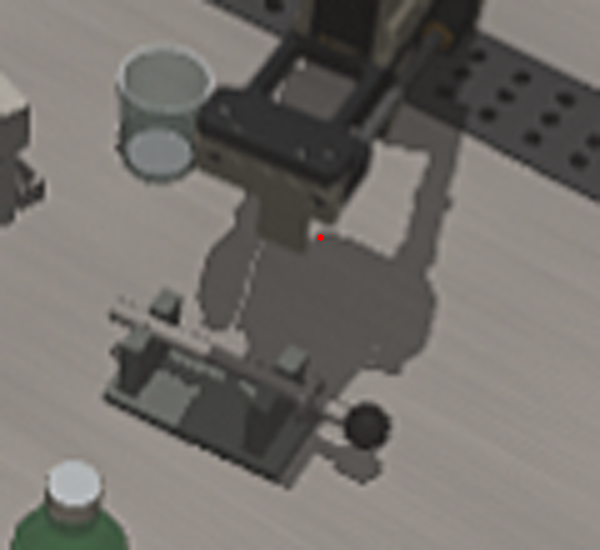

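View pics/z_scene3.png

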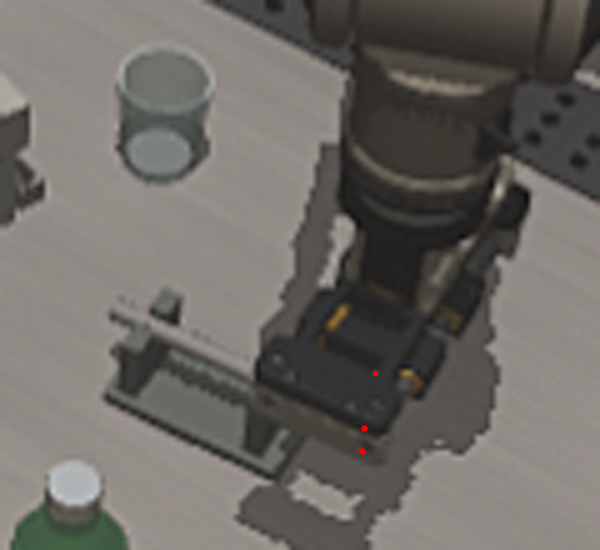

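```bash
python3 - <<'E'
from crop import *
ims=[]
for f in('scene2','scene3'):
    im=up(f,330,250,50,60,8).astype(float); ims.append(np.clip(im*2,0,255).astype(np.uint8))
cv2.imwrite('pics/c6.png',np.hstack(ims)) 
E
```

```text
(no output)
```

View pics/c6.png

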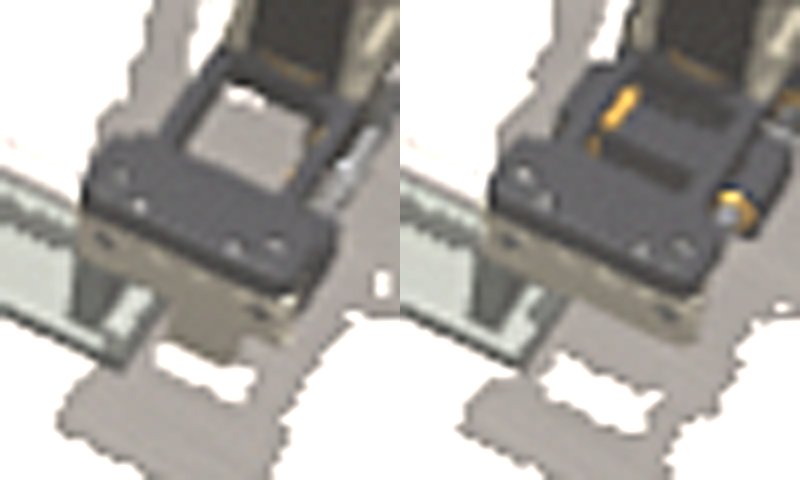

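```bash
python3 - <<'E'
from h import *
c=load('scene1'); print(proj(c,[[519+64.5,319.6+7.8,24],[519+46,325,24],[519,320,24]]))
o=get_obs(); print(o['joint_positions'],o['time'])
E
```

```text
[[350.96313303 305.7634334 ]
 [353.97935154 300.99152024]
 [361.55561821 289.62405442]]
[ 4.29269241e-01  6.61614531e-01  1.47372494e+00 -6.56828168e-05
  1.00628060e+00  3.07163094e-01] 5.125
```

```bash
python3 - <<'E'
from h import *
from crop import *
c=load('scene0'); 
R=np.array([[0,.937,.35],[0,.35,-.937],[-1,0,0]]); T=np.array([183.8,-491.3,190])
P=[T,T+R@[0,0,46],T+R@[0,0,-46],T+R@[-18.8,0,46],T+R@[-18.8,0,-46],T+R@[-66,0,0]]
im=up('scene0',180,20,90,80,7)
for uv in proj(c,P):
    q=((uv-[180,20]+.5)*7).astype(int); cv2.circle(im,tuple(int(v) for v in q),3,(0,0,255),-1)
cv2.imwrite('pics/c7.png',np.clip(im.astype(float)*1.8,0,255).astype(np.uint8))
E
```

```text
(no output)
```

View pics/c7.png

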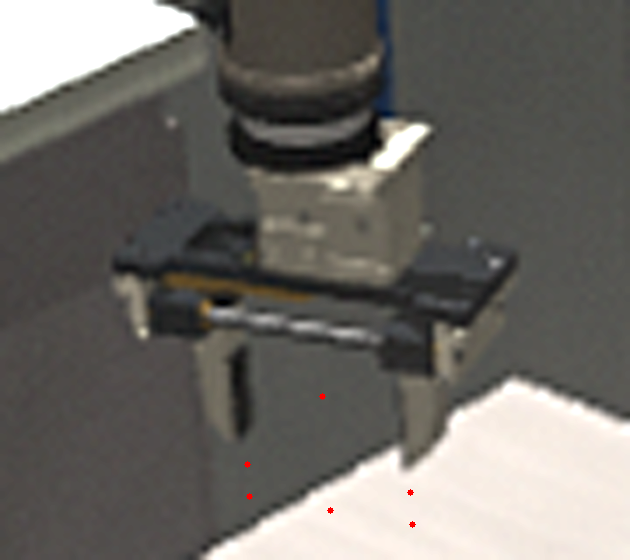

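Request:
send_rows:
  series: "1 -0.4 0 0 0; 1 -0.4 0 0 0; 1 -0.4 0 0 0; 1 -0.4 0 0 0; 1 -0.4 0 0 0; 1 -0.4 0 0 0; 1 -0.4 0 0 0; 1 -0.4 0 0 0"

```text
time: 6.12
tool_pos: [519.9, 322.0, 37.8]
tcp_rot: [-1.957, 1.571, -1.835]
contact_force: [0.0, 0.5, -0.4]
grip_width: 84.0
```

```bash
python3 - <<'E'
from h import *
go([520.5,320.5,-8])
for n in('scene','top'):
    c=capture(n); save(c,n+'4')
st()
from crop import *
cv2.imwrite('pics/c8.png',np.hstack([up('top4',130,170,130,100,3),up('scene4',290,210,130,100,3)]))
E
```

```text
t 6.12 tcp [519.9 322.   37.8] zang 7.0 F [ 0.   0.5 -0.4] w 83.98
units [ 1.527 -0.052  0.013]
[[-0.0, -0.122, 0.993], [-0.0, 0.993, 0.122], [-1.0, -0.0, -0.0]] [ 0.43  0.65  1.46 -0.    1.03  0.31]
t 6.22 tcp [520.  322.   37.9] zang 7.0 F [-0.1 -0.2  0. ] w 90.2
```

View pics/c8.png

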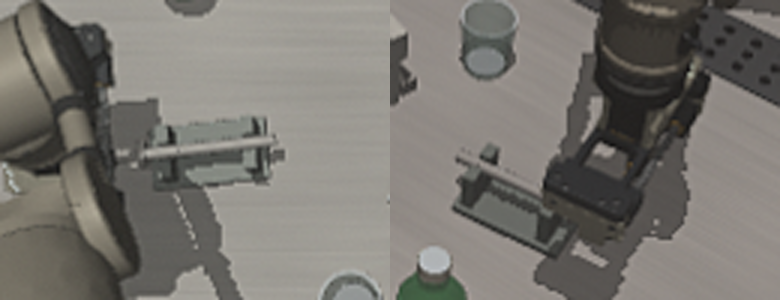

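Request:
send_rows:
  series: "1 0.5 0 0 0; 1 0.9 0 0 0; 1 1.2 0 0 0; 1 1.4 0 0 0; 1 1.5 0 0 0; 1 1.5 0 0 0"

```text
time: 6.98
tool_pos: [520.0, 322.0, -7.2]
tcp_rot: [-0.913, 1.571, -0.791]
contact_force: [-0.6, 0.1, 0.5]
grip_width: 91.9
```

```bash
python3 - <<'E'
from h import *
st()
for n in('scene','top'):
    c=capture(n); save(c,n+'5')
from crop import *
im=up('scene5',330,250,50,60,8); im2=up('top5',140,195,50,60,8)
cv2.imwrite('pics/c9.png',np.clip(np.hstack([im,im2])*1.7,0,255).astype(np.uint8))
E
```

```text
t 6.97 tcp [520.  322.   -7.2] zang 7.0 F [-0.6  0.1  0.5] w 91.88
```

View pics/c9.png

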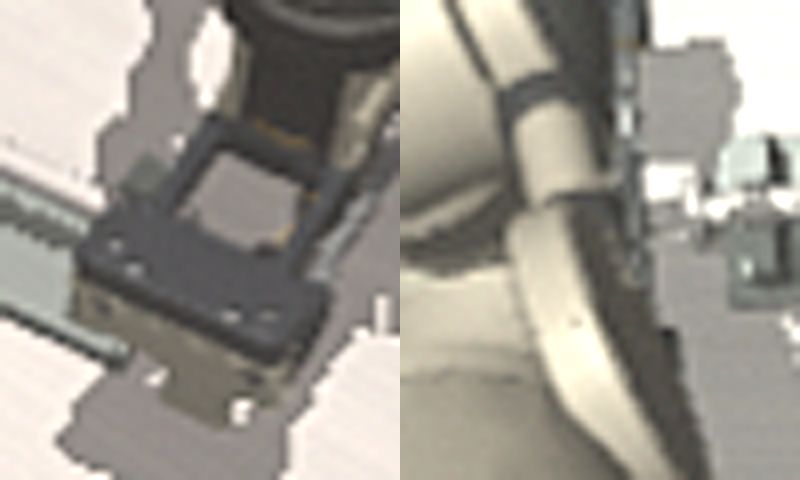

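Request:
send_rows:
  series: "-1 0 0 0 0; -1 0 0 0 0; -1 0 0 0 0; -1 0 0 0 0; -1 0 0 0 0; -1 0 0 0 0; -1 0 0 0 0; -1 0 0 0 0"

```text
time: 8.07
tool_pos: [519.9, 322.0, -7.2]
tcp_rot: [-1.72, 1.571, -1.598]
contact_force: [-0.1, 0.2, 0.1]
grip_width: 24.3
```

Request:
send_rows:
  series: "-1 0 0 0 0; -1 0 0 0 0"

```text
time: 8.32
tool_pos: [519.9, 322.0, -7.2]
tcp_rot: [-2.154, 1.571, -2.032]
contact_force: [0.1, -0.5, 0.2]
grip_width: 24.0
```

Request:
send_rows:
  series: "-1 -0.5 0 0 0; -1 -1 0 0 0; -1 -2 0 0 0; -1 -3 0 0 0; -1 -3 0 0 0"

```text
time: 8.95
tool_pos: [521.8, 322.9, 86.2]
tcp_rot: [0.311, 1.564, 0.433]
contact_force: [-0.1, -0.3, -2.4]
grip_width: 24.2
```

```bash
python3 - <<'E'
from h import *
st()
for n in('scene','top'):
    c=capture(n); save(c,n+'6')
from crop import *
cv2.imwrite('pics/c10.png',np.hstack([up('top6',130,170,130,100,3),up('scene6',290,200,130,100,3)]))
E
```

```text
t 8.95 tcp [521.8 322.9  86.2] zang 7.0 F [-0.1 -0.3 -2.4] w 24.24
```

View pics/c10.png

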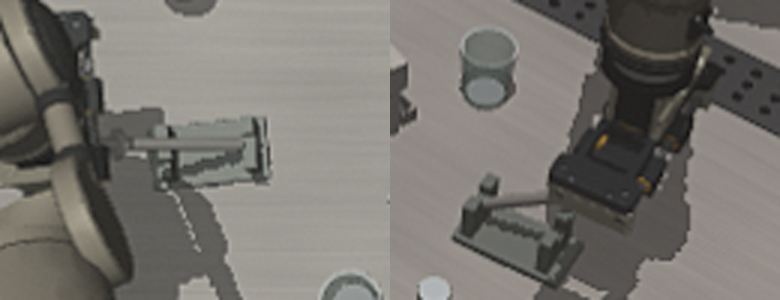

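Request:
send_rows:
  series: "-1 -1 0 0 0; -1 -2 0 0 0; -1 -3 0 0 0; -1 -4 0 0 0; -1 -4 0 0 0; -1 -4 0 0 0; -1 -4 0 0 0; -1 -4 0 0 0"

```text
time: 10.05
tool_pos: [519.5, 321.8, 201.6]
tcp_rot: [-2.783, 1.569, -2.661]
contact_force: [1.9, -0.3, -2.2]
grip_width: 24.4
```

```bash
python3 - <<'E'
from h import *
st()
for n in('scene','top'):
    c=capture(n); save(c,n+'7')
from crop import *
cv2.imwrite('pics/c11.png',np.hstack([up('top7',130,170,130,100,3),up('scene7',290,180,130,100,3)]))
E
```

```text
t 10.05 tcp [519.5 321.8 201.6] zang 7.0 F [ 1.9 -0.3 -2.2] w 24.4
```

View pics/c11.png

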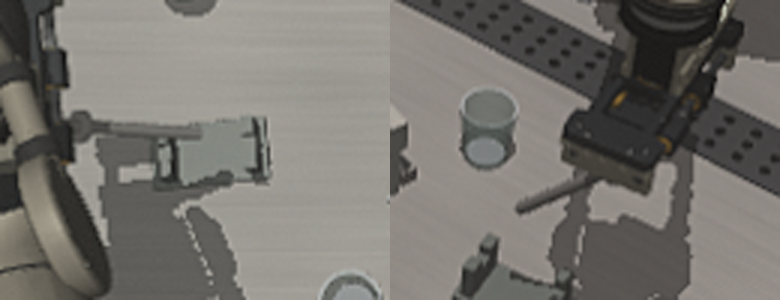

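```bash
python3 - <<'E'
from h import *
S,T=load('scene0'),load('top0')
r=tri([(S,(333.3,249.5)),(T,(196.5,213.8))],(520,200,150)); print(r.x,r.fun)
E
```

```text
[530.37335146 219.68249366 128.77298073] [-0.8979126  -0.02906326 -0.73485374  0.46824134]
```

Request:
send_rows:
  series: "-0.6 0 0 0 0; -0.55 0 0 0 0"

```text
time: 10.4
tool_pos: [520.0, 322.0, 202.9]
tcp_rot: [-1.017, 1.571, -0.895]
contact_force: [-0.3, 0.6, -2.3]
grip_width: 24.4
```

```bash
cat > tip.py <<'E'
from h import *
from crop import *
import sys
n=sys.argv[1]; bx=[int(v) for v in sys.argv[2:6]]  # top x y, scene x y
st()
for m in('scene','top'):
    c=capture(m); save(c,m+n); np.save(m+n+'.npy',c,allow_pickle=True)
cv2.imwrite('pics/t'+n+'.png',np.hstack([up('top'+n,bx[0],bx[1],130,100,3),up('scene'+n,bx[2],bx[3],130,100,3)]))
E
python3 tip.py 8 130 170 290 180
```

```text
t 10.4 tcp [520.  322.  202.9] zang 7.0 F [-0.3  0.6 -2.3] w 24.4
```

View pics/t8.png

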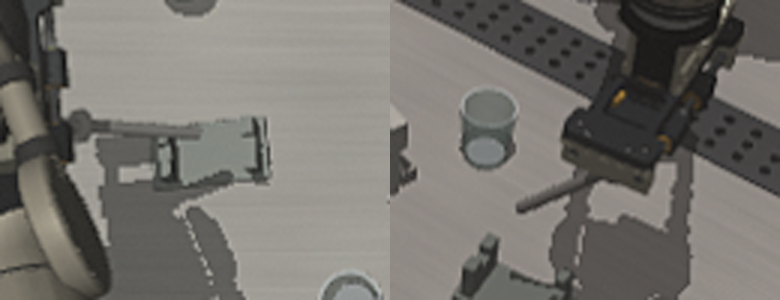

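No change yet. Ease in smaller steps nearer the ball's width.

Request:
send_rows:
  series: "-0.52 0 0 0 0; -0.5 0 0 0 0"

```text
time: 10.75
tool_pos: [520.0, 322.0, 202.9]
tcp_rot: [-0.675, 1.571, -0.553]
contact_force: [0.0, 0.9, -1.1]
grip_width: 24.6
```

```bash
python3 tip.py 9 130 170 290 180
```

```text
t 10.75 tcp [520.  322.  202.9] zang 7.0 F [ 0.   0.9 -1.1] w 24.58
```

View pics/t9.png

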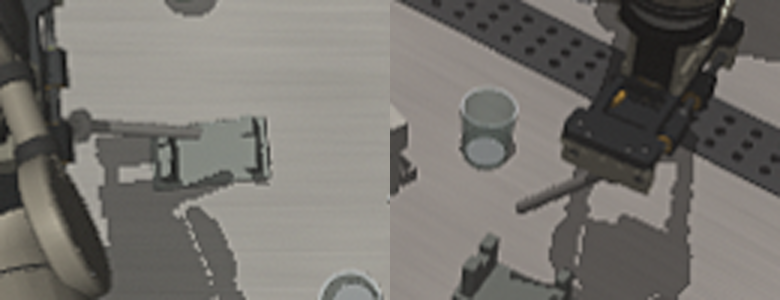

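Request:
send_rows:
  series: "-0.49 0 0 0 0; -0.49 0 0 0 0"

```text
time: 11.1
tool_pos: [519.9, 322.0, 202.8]
tcp_rot: [-1.678, 1.571, -1.556]
contact_force: [-0.3, 0.4, -1.0]
grip_width: 24.4
```

```bash
python3 tip.py 10 130 170 290 180
```

```text
t 11.1 tcp [519.9 322.  202.8] zang 7.0 F [-0.3  0.4 -1. ] w 24.38
```

View pics/t10.png

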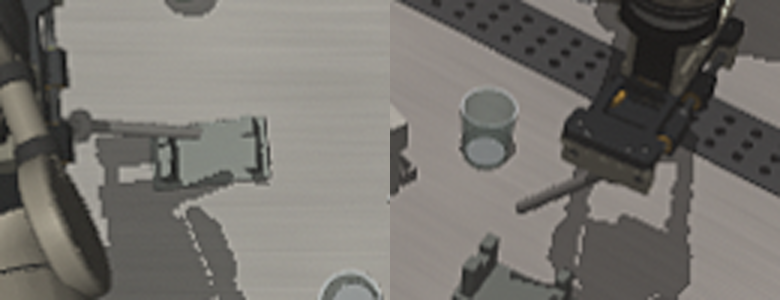

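Request:
send_rows:
  series: "-0.47 0 0 0 0; -0.47 0 0 0 0"

```text
time: 11.45
tool_pos: [519.9, 322.0, 202.8]
tcp_rot: [-1.609, 1.571, -1.487]
contact_force: [-0.5, 0.3, -1.6]
grip_width: 24.4
```

Request:
send_rows:
  series: "-0.46 0 0 0 0; -0.46 0 0 0 0"

```text
time: 11.7
tool_pos: [519.9, 322.1, 202.9]
tcp_rot: [0.418, 1.571, 0.54]
contact_force: [-0.5, 0.4, -1.8]
grip_width: 24.8
```

```bash
python3 tip.py 11 130 170 290 180
```

```text
t 11.7 tcp [519.9 322.1 202.9] zang 7.0 F [-0.5  0.4 -1.8] w 24.79
```

View pics/t11.png

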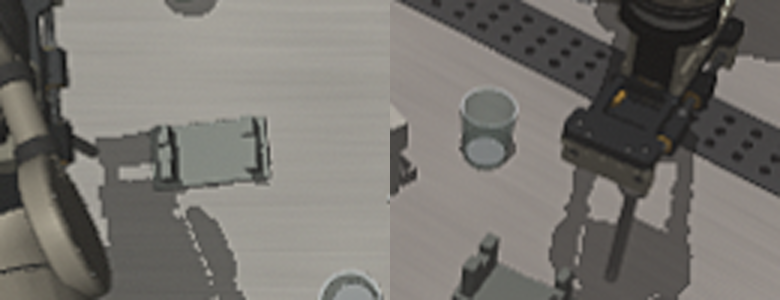

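Request:
send_rows:
  series: "-0.46 0 0 0 0; -0.46 0 0 0 0; -0.46 0 0 0 0"

```text
time: 12.18
tool_pos: [520.0, 322.0, 202.9]
tcp_rot: [-0.959, 1.571, -0.837]
contact_force: [-0.0, -0.7, -2.7]
grip_width: 25.1
```

```bash
python3 tip.py 12 130 170 290 180; python3 - <<'E'
from crop import *
cv2.imwrite('pics/z12.png',up('scene12',340,210,60,75,8))
E
```

```text
t 12.18 tcp [520.  322.  202.9] zang 7.0 F [-0.  -0.7 -2.7] w 25.07
```

View pics/t12.png

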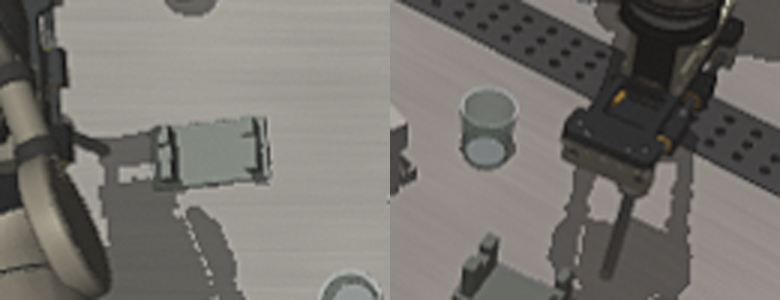

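View pics/z12.png

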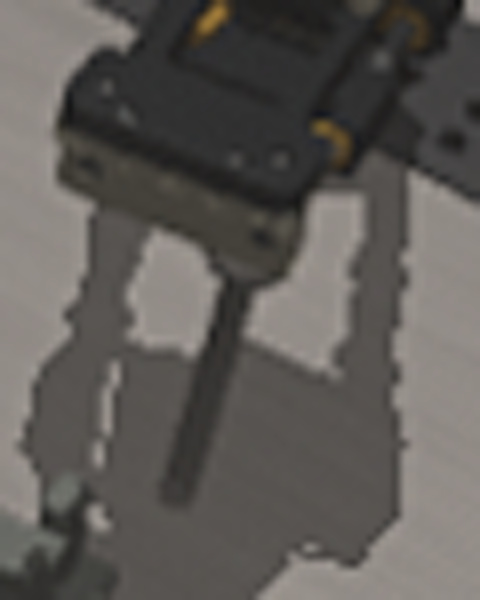

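```bash
python3 - <<'E'
from h import *
S=load('scene12')
for z in (254,220,190,94): print(z,proj(S,[520,321,z]))
# fit tilt: knob K, tilt a in y-ish plane
def f(p):
    y,z,a=p; d=np.array([-0.122*np.sin(a),.993*np.sin(a),-np.cos(a)])
    K=np.array([520,y,z]); tip=proj(S,K+160*d)[0]; 
    s=[proj(S,K+l*d)[0] for l in (50,90)]
    u=(s[1]-s[0])/np.linalg.norm(s[1]-s[0]); n=np.array([-u[1],u[0]])
    return [*(tip-[361.6,272.2]), n@(np.array([369.4,245.6])-s[0]),(z-254)*.03]
r=least_squares(f,[321,254,0]); print(r.x,r.fun,np.degrees(r.x[2]))
E
```

```text
254 [[372.79144746 231.68243595]]
220 [[370.98797133 241.24127044]]
190 [[369.44564668 249.38458828]]
94 [[364.79892516 273.74673695]]
[ 3.22670252e+02  2.54262609e+02 -6.93310696e-02] [-4.29935710e-04  9.08229460e-04 -7.56937899e-05  7.87825600e-03] -3.972377679530858
```

Request:
send_rows:
  series: "-0.46 0 0 0 0; -0.47 0 0 0 0; -0.6 0 0 0 0; -1 0 0 0 0; -1 0 0 0 0"

```text
time: 12.9
tool_pos: [520.0, 322.0, 202.9]
tcp_rot: [-0.912, 1.571, -0.79]
contact_force: [-0.1, -1.6, -1.5]
grip_width: 24.4
```

```bash
python3 tip.py 13 130 170 290 180; python3 - <<'E'
from crop import *
cv2.imwrite('pics/z13.png',up('scene13',340,210,60,75,8))
E
```

```text
t 12.9 tcp [520.  322.  202.9] zang 7.0 F [-0.1 -1.6 -1.5] w 24.36
```

View pics/z13.png

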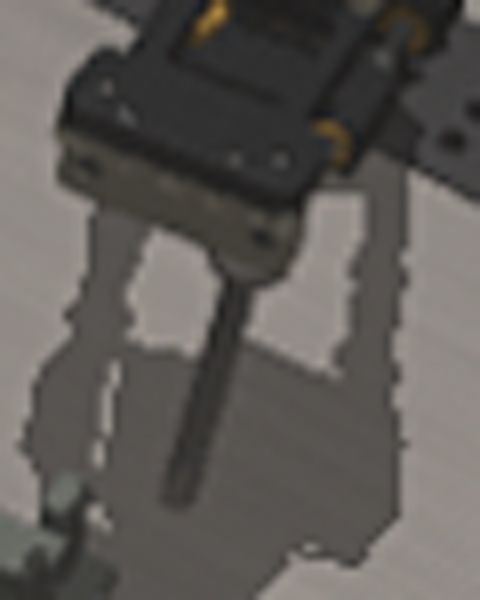

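View pics/t13.png

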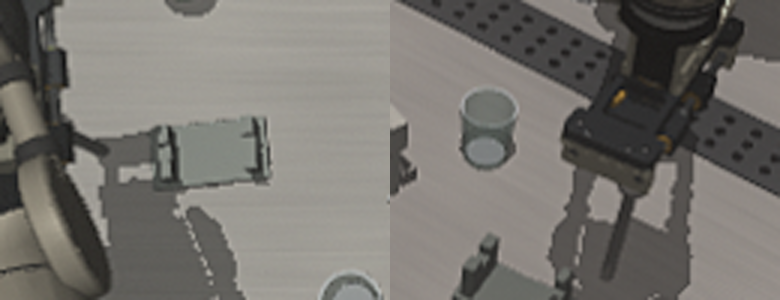

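```bash
python3 - <<'E'
from h import *
from crop import *
S,T=load('scene13'),load('top13')
r=tri([(S,(361.9,272.3)),(T,(164.3,220))],(520,300,95)); print(r.x,r.fun)
print(back(S,(361.9,272.3),95))
cv2.imwrite('pics/z13t.png',np.clip(up('top13',140,200,45,40,14)*1.5,0,255).astype(np.uint8))
# bore in both
for uvS,uvT in [((278.0,218.1),(276.9,227.5))]:
    r=tri([(S,uvS),(T,uvT)],(500,0,96)); print('bore',r.x,r.fun); print(back(S,uvS,96),back(T,uvT,96))
E
```

```text
[519.31050281 310.68088939  91.60131658] [-0.33603416  0.00166589 -0.28383018  0.17335441]
[521.41528865 312.60433982  95.        ]
bore [500.08075353   5.68835465  92.94792453] [-0.24134814 -0.0265769  -0.18305259  0.12662329]
[502.18078412   8.29893376  96.        ] [500.06215367   5.22117729  96.        ]
```

View pics/z13t.png

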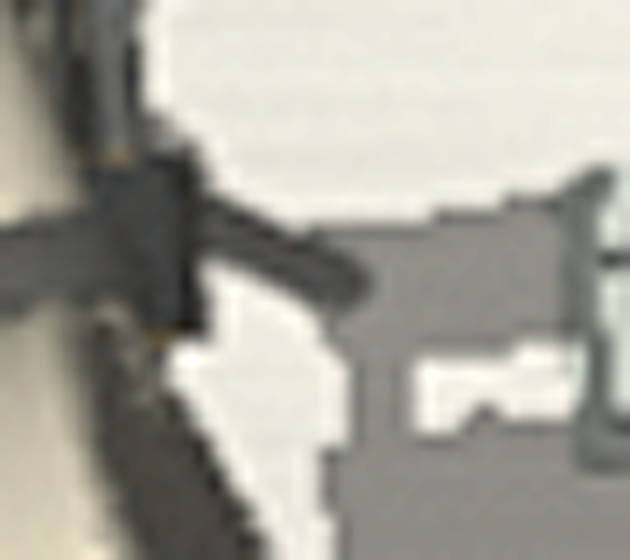

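Request:
send_rows:
  series: "-1 -1 -0.5 -0.1 0; -1 -1 -1.5 -0.28 0; -1 -1 -3 -0.56 0; -1 -1 -4.8 -0.9 0; -1 -1 -6.6 -1.23 0; -1 -1 -8.2 -1.53 0; -1 -1 -9.4 -1.76 0; -1 -1 -10.02 -1.88 0"

```text
time: 14.0
tool_pos: [500.4, 14.8, 233.1]
tcp_rot: [-0.935, 1.57, -0.814]
contact_force: [0.3, 0.3, -1.9]
grip_width: 24.3
```

Request:
send_rows:
  series: "-1 0 0 0 0; -1 0 0 0 0"

```text
time: 14.25
tool_pos: [500.6, 17.4, 232.9]
tcp_rot: [1.006, 1.57, 1.128]
contact_force: [-0.4, 0.6, -2.6]
grip_width: 24.4
```

```bash
python3 tip.py 14 220 180 220 160; python3 - <<'E'
from crop import *
cv2.imwrite('pics/z14.png',np.hstack([up('scene14',250,175,50,65,8),up('top14',255,195,50,65,8)]))
E
```

```text
t 14.25 tcp [500.6  17.4 232.9] zang 7.01 F [-0.4  0.6 -2.6] w 24.44
```

View pics/z14.png

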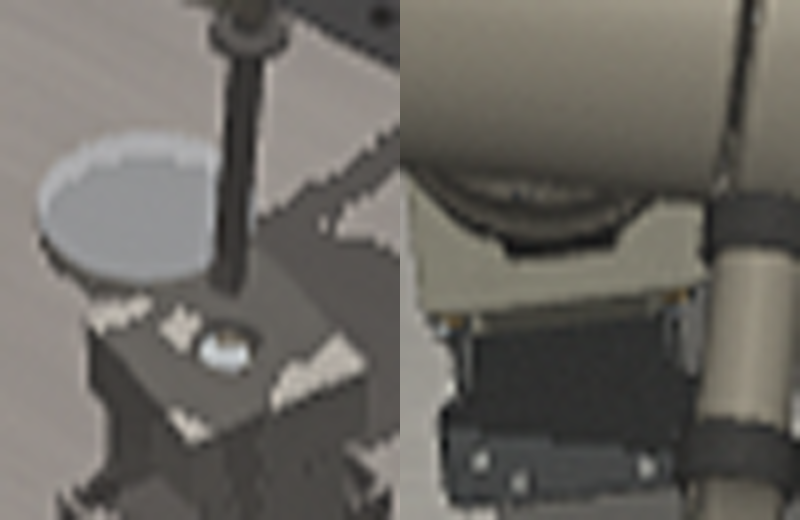

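```bash
python3 - <<'E'
from h import *
S=load('scene14')
t=back(S,(278.1,210.5),124.5); b=back(S,(278.0,218.1),96); print(t,b,b-t)
print(proj(S,[b[0],b[1],124.5]), proj(S,[[b[0],b[1],124.5],[b[0],b[1],246]]))
# stem axis line
print(proj(S,t), proj(S,[t[0],t[1],246]))
E
```

```text
[500.21615698   6.9444819  124.5       ] [502.18078412   8.29893376  96.        ] [  1.96462714   1.35445186 -28.5       ]
[[278.03605666 211.05785635]] [[278.03605666 211.05785635]
 [278.20023029 178.84331789]]
[[278.1 210.5]] [[278.26772206 178.29254756]]
```

Request:
send_rows:
  series: "-1 0.4 0 0.03 0; -1 0.8 0 0.03 0; -1 1.05 0 0.03 0; -1 1.05 0 0.03 0; -1 1.05 0 0.03 0"

```text
time: 14.98
tool_pos: [501.6, 16.9, 201.5]
tcp_rot: [-0.677, 1.571, -0.555]
contact_force: [-0.3, -0.4, -1.8]
grip_width: 24.1
```

```bash
python3 tip.py 15 220 180 220 160; python3 - <<'E'
from crop import *
cv2.imwrite('pics/z15.png',np.hstack([up('scene15',250,175,50,65,8)]))
E
```

```text
t 14.97 tcp [501.6  16.9 201.5] zang 7.0 F [-0.3 -0.4 -1.8] w 24.14
```

View pics/z15.png

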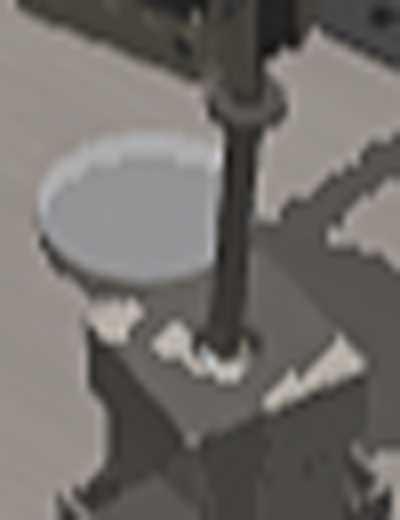

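Request:
send_rows:
  series: "-1 0.1 0 0 0; -1 0.2 0 0 0; -1 0.35 0 0 0; -1 0.5 0 0 0; -1 0.65 0 0 0; -1 0.65 0 0 0"

```text
time: 15.82
tool_pos: [501.9, 16.9, 182.5]
tcp_rot: [-0.249, 1.569, -0.127]
contact_force: [-0.3, 0.8, 2.0]
grip_width: 24.5
```

```bash
python3 tip.py 16 220 180 220 160; python3 - <<'E'
from crop import *
cv2.imwrite('pics/z16.png',np.hstack([up('scene16',250,175,50,65,8)]))
E
```

```text
t 15.82 tcp [501.9  16.9 182.5] zang 7.0 F [-0.3  0.8  2. ] w 24.5
```

View pics/z16.png

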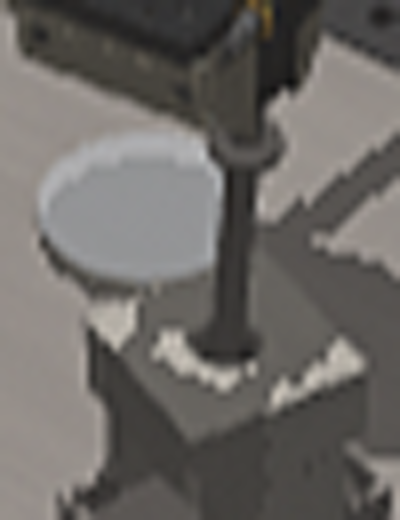

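Request:
send_rows:
  series: "-1 0.15 0 0 0; -1 0.3 0 0 0; -1 0.45 0 0 0; -1 0.55 0 0 0; -1 0.55 0 0 0"

```text
time: 16.55
tool_pos: [501.1, 16.9, 164.8]
tcp_rot: [2.963, 1.57, 3.085]
contact_force: [-0.0, -0.1, -2.5]
grip_width: 24.3
```

```bash
python3 tip.py 17 220 180 220 160; python3 - <<'E'
from crop import *
cv2.imwrite('pics/z17.png',np.hstack([up('scene17',250,185,50,75,8),up('top17',255,195,50,75,8)]))
E
```

```text
t 16.55 tcp [501.1  16.9 164.8] zang 7.0 F [-0.  -0.1 -2.5] w 24.35
```

View pics/z17.png

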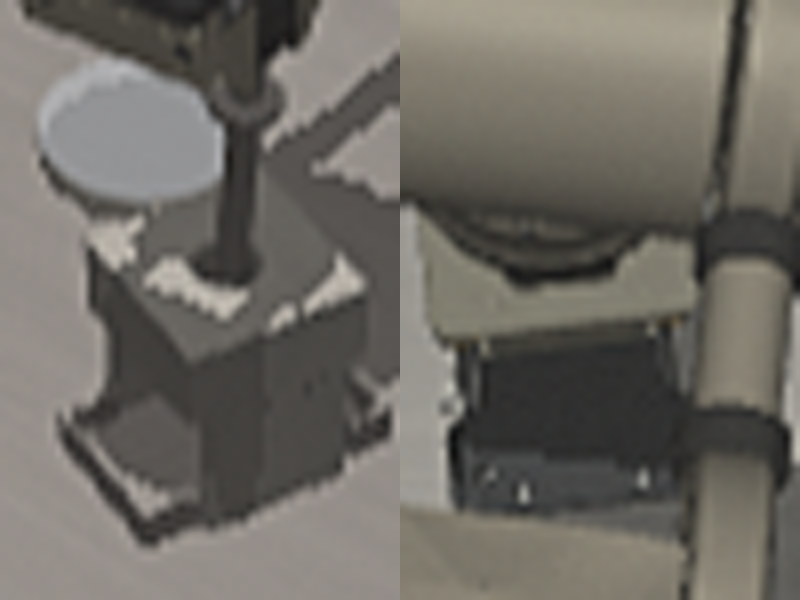

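Request:
send_rows:
  series: "-1 0.15 0 0 0; -1 0.3 0 0 0; -1 0.3 0 0 0"

```text
time: 17.02
tool_pos: [501.2, 16.9, 155.9]
tcp_rot: [2.975, 1.57, 3.097]
contact_force: [0.1, -0.2, -2.2]
grip_width: 24.7
```

Request:
send_rows:
  series: "-1 -0.5 0 0 0; -1 -1.2 0 0 0; -1 -2 0 0 0; -1 -3 0 0 0; -1 -4 0 0 0; -1 -5 0 0 0; -1 -5.3 0 0 0; -1 -5.3 0 0 0"

```text
time: 18.02
tool_pos: [501.5, 16.9, 315.1]
tcp_rot: [-0.866, 1.571, -0.744]
contact_force: [0.2, -0.4, -2.2]
grip_width: 24.2
```

```bash
python3 tip.py 18 220 180 220 160; python3 - <<'E'
from crop import *
cv2.imwrite('pics/z18.png',np.hstack([up('scene18',240,155,60,100,6),up('scene18',160,140,70,75,6)[:,:]][0:1]))
E
```

```text
t 18.02 tcp [501.5  16.9 315.1] zang 7.0 F [ 0.2 -0.4 -2.2] w 24.21
```

View pics/z18.png

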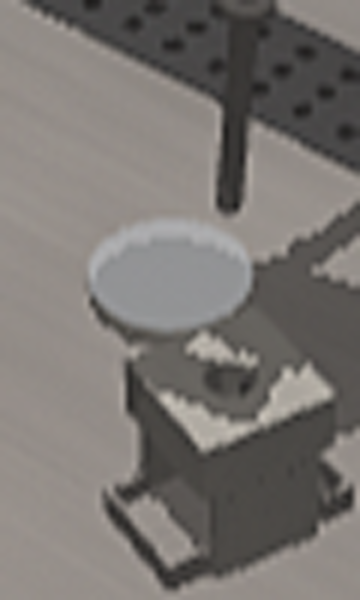

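```bash
python3 - <<'E'
from crop import *
cv2.imwrite('pics/f1.png',up('top0',395,195,35,45,13))
cv2.imwrite('pics/f2.png',up('scene0',170,145,40,40,14))
E
```

```text
(no output)
```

View pics/f1.png

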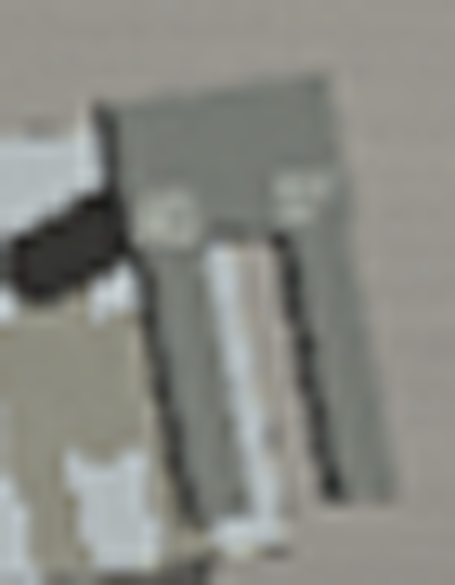

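View pics/f2.png

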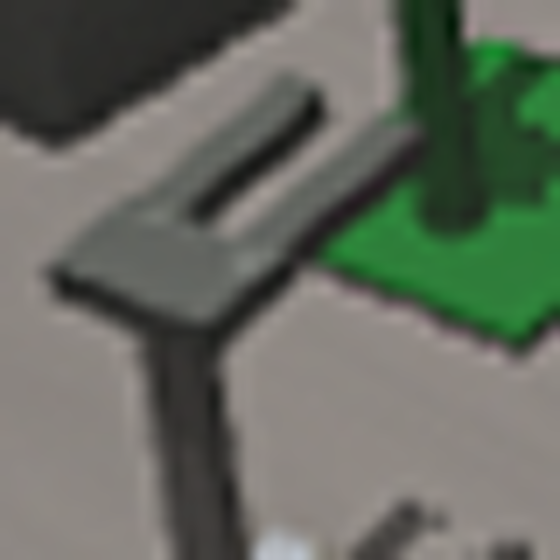

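```bash
python3 - <<'E'
from h import *
S,T=load('scene18'),load('top18')
# stand frame pts: yaw ~ ; name->xy
top={'eL':(199,518),'iL':(248,511),'iR':(346,500),'eR':(393,496),'cL':(203,240),'cR':(290,232),'bR':(328,75),'bL':(112,108)}
sc={'eR':(290,72),'iR':(314,86),'iL':(378,113),'eL':(418,135),'cR':(187,210),'cL':(228,228),'bR':(55,265),'bL':(200,335)}
# image-left prong in top: world +y side (top image x right = -y)
M={'eL':(-20,20.5),'iL':(-20,8.5),'iR':(-20,-8.5),'eR':(-20,-20.5),'cL':(35,8.5),'cR':(35,-8.5)}
def px(d,k,o): return {n:((np.array(v)+.5)/k-.5+o) for n,v in d.items()}
tp=px(top,13,[395,195]); sp=px(sc,14,[170,145])
def model(p,names):
    x,y,a,b=p; q=dict(M); q['bL']=(b,20.5); q['bR']=(b,-20.5)
    c,s=np.cos(a),np.sin(a); return np.array([[x+c*q[n][0]-s*q[n][1],y+s*q[n][0]+c*q[n][1],155] for n in names])
def fit(views):
    f=lambda p: np.concatenate([(proj(c,model(p,list(d)))-np.array(list(d.values()))).ravel() for c,d in views])
    r=least_squares(f,[500,-355,0,60],loss='soft_l1',f_scale=.5); return r
for nm,v in(('top',[(T,tp)]),('scene',[(S,sp)]),('both',[(T,tp),(S,sp)])):
    r=fit(v); p=r.x; print(nm,np.round(p,3),'rms',np.sqrt(np.mean(r.fun**2)).round(2),'slotpt',p[0]+10*np.cos(p[2]),p[1]+10*np.sin(p[2]))
    print(np.round(r.fun.reshape(-1,2),1).tolist())
E
```

```text
top [ 4.98924e+02 -3.53953e+02  1.38000e-01  6.44160e+01] rms 0.33 slotpt 508.82821954203456 -352.5741749897659
[[-0.4, 0.2], [0.5, 0.1], [-0.6, 0.1], [0.4, -0.2], [0.1, 0.1], [-0.1, -0.2], [-0.5, 0.2], [0.6, -0.2]]
scene [ 4.99922e+02 -3.54383e+02  1.57000e-01  6.41370e+01] rms 0.48 slotpt 509.797958087948 -352.8148182745857
[[-0.7, 0.1], [0.5, 0.2], [0.2, -0.2], [0.3, -0.6], [-0.8, 0.3], [0.5, 0.6], [-0.1, 0.1], [-0.2, -0.9]]
both [ 4.99150e+02 -3.54134e+02  1.45000e-01  6.43490e+01] rms 0.43 slotpt 509.04527417502396 -352.69182164124624
[[-0.2, 0.1], [0.6, 0.0], [-0.5, -0.0], [0.5, -0.4], [0.1, 0.0], [-0.1, -0.3], [-0.6, 0.2], [0.5, -0.2], [-0.4, -0.0], [0.9, 0.1], [0.4, -0.2], [0.5, -0.7], [-0.7, 0.1], [0.6, 0.5], [-0.1, -0.1], [-0.3, -1.0]]
```

Request:
send_rows:
  series: "-1 0 -0.6 -0.06 1; -1 0 -2 -0.19 2; -1 0 -3.7 -0.35 3.5; -1 0 -5.6 -0.53 5; -1 0 -7.5 -0.72 6.5; -1 0 -9.4 -0.9 8; -1 0 -11.1 -1.06 9.3; -1 0 -12.27 -1.17 10"

```text
time: 19.12
tool_pos: [510.7, -355.0, 313.2]
tcp_rot: [-3.011, 1.568, 2.518]
contact_force: [0.4, 1.2, -1.2]
grip_width: 24.1
```

Request:
send_rows:
  series: "-1 0 0 0 1.3; -1 0 0 0 2.8; -1 0 0 0 4.5; -1 0 0 0 6; -1 0 0 0 7.2; -1 0 0 0 7.74; -1 0 0 0 7.74"

```text
time: 20.0
tool_pos: [511.3, -352.5, 313.9]
tcp_rot: [-2.411, 1.568, 2.447]
contact_force: [-0.5, -0.6, -1.9]
grip_width: 24.1
```

```bash
python3 - <<'E'
from h import *
go([511.5,-352.5,315])
E
python3 tip.py 20 380 150 140 90; python3 - <<'E'
from crop import *
cv2.imwrite('pics/z20.png',np.hstack([up('scene20',155,105,60,75,8)]))
E
```

```text
t 20.0 tcp [ 511.3 -352.5  313.9] zang -81.67 F [-0.5 -0.6 -1.9] w 24.12
units [-0.038  0.008 -0.   ]
[[-0.002, 0.989, 0.145], [0.002, 0.145, -0.989], [-1.0, -0.002, -0.002]] [-0.73  0.48  0.98 -0.    1.69  0.7 ]
t 20.0 tcp [ 511.3 -352.5  313.9] zang -81.67 F [-0.5 -0.6 -1.9] w 24.12
```

View pics/t20.png

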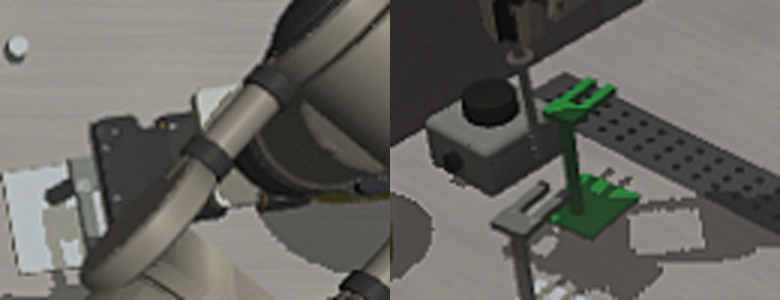

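View pics/z20.png

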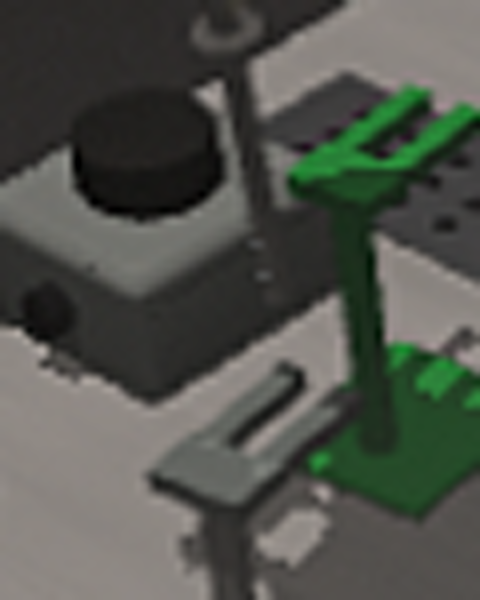

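```bash
cat > fr.py <<'E'
from h import *
x,y,a=499.15,-354.1,0.145
def sf(P): d=np.array(P)[:2]-[x,y]; return np.round([np.cos(a)*d[0]+np.sin(a)*d[1],-np.sin(a)*d[0]+np.cos(a)*d[1]],1)
E
python3 - <<'E'
from fr import *
S=load('scene20')
for z in (203,206,209): t=back(S,(188.6,141.8),z); print(z,t,sf(t))
for z in (322,325,328): t=back(S,(183.1,108.3),z); print(z,t,sf(t))
E
```

```text
203 [ 497.93309663 -359.12333118  203.        ] [-1.9 -4.8]
206 [ 500.6448542 -355.7761684  206.       ] [ 1.2 -1.9]
209 [ 503.35661177 -352.42900562  209.        ] [4.4 1. ]
322 [ 495.80054005 -366.13758978  322.        ] [ -5.1 -11.4]
325 [ 498.91317301 -362.27960723  325.        ] [-1.4 -8.1]
328 [ 502.02580598 -358.42162469  328.        ] [ 2.2 -4.7]
```

Request:
send_rows:
  series: "-1 0.4 0 0 0; -1 0.9 0 0 0; -1 1.3 0 0 0; -1 1.3 0 0 0; -1 1.3 0 0 0"

```text
time: 20.72
tool_pos: [511.7, -352.9, 276.8]
tcp_rot: [0.624, 1.57, -0.802]
contact_force: [0.8, 0.1, -2.1]
grip_width: 24.2
```

```bash
python3 tip.py 21 380 150 140 90; python3 - <<'E'
from crop import *
cv2.imwrite('pics/z21.png',np.hstack([up('scene21',165,115,45,65,12)[:, :]])[:600*2])
im=up('scene21',168,138,40,35,16); cv2.imwrite('pics/z21.png',np.clip(im*1.4,0,255).astype(np.uint8))
E
```

```text
t 20.73 tcp [ 511.7 -352.9  276.8] zang -81.69 F [ 0.8  0.1 -2.1] w 24.17
```

View pics/z21.png

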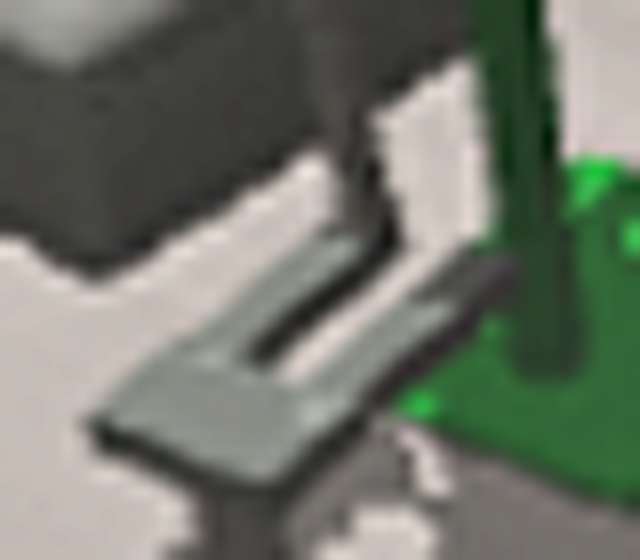

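```bash
python3 - <<'E'
from fr import *
S=load('scene21')
def w(u,v,z): return [x+np.cos(a)*u-np.sin(a)*v,y+np.sin(a)*u+np.cos(a)*v,z]
k=lambda uv:np.round((uv-[168,138]+.5)*16-.5)
for z in (166,169,172): print(z,[k(proj(S,w(1,v,z))[0]).tolist() for v in(-3,0,3)], sf(back(S,(190.5,152.3),z)))
print('ends',[k(proj(S,w(-20,v,155))[0]).tolist() for v in(-20.5,-8.5,8.5,20.5)],'closed',[k(proj(S,w(35,v,155))[0]).tolist() for v in(-8.5,8.5)])
E
```

```text
166 [[356.0, 230.0], [368.0, 235.0], [380.0, 239.0]] [1.5 0.3]
169 [[354.0, 218.0], [366.0, 222.0], [378.0, 227.0]] [4.5 3.1]
172 [[353.0, 206.0], [365.0, 210.0], [376.0, 215.0]] [7.6 5.9]
ends [[358.0, 194.0], [405.0, 212.0], [471.0, 238.0], [519.0, 256.0]] closed [[235.0, 354.0], [302.0, 381.0]]
```

Request:
send_rows:
  series: "-1 0.4 0 0 0; -1 0.8 0 0 0; -1 1.2 0 0 0; -1 1.2 0 0 0"

```text
time: 21.32
tool_pos: [510.9, -352.3, 238.7]
tcp_rot: [-2.422, 1.568, 2.435]
contact_force: [-0.5, -0.4, -2.1]
grip_width: 24.4
```

```bash
python3 tip.py 22 380 150 140 90; python3 - <<'E'
from crop import *
im=up('scene22',163,123,45,50,12); cv2.imwrite('pics/z22.png',np.clip(im*1.4,0,255).astype(np.uint8))
E
```

```text
t 21.32 tcp [ 510.9 -352.3  238.7] zang -81.7 F [-0.5 -0.4 -2.1] w 24.41
```

View pics/z22.png

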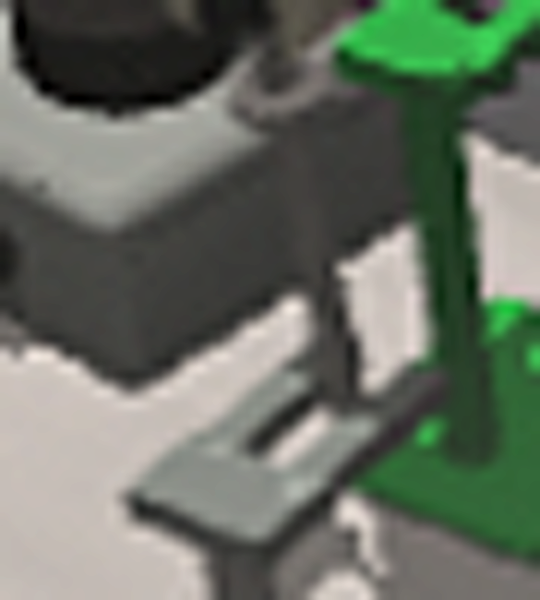

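Request:
send_rows:
  series: "-1 0.4 0 0 0; -1 0.8 0 0 0; -1 1.3 0 0 0; -1 1.8 0 0 0; -1 2.3 0 0 0; -1 2.7 0 0 0; -1 2.8 0 0 0; -1 2.8 0 0 0"

```text
time: 22.42
tool_pos: [511.7, -352.8, 156.5]
tcp_rot: [0.623, 1.57, -0.803]
contact_force: [-0.4, -0.1, -0.9]
grip_width: 24.5
```

```bash
python3 tip.py 23 380 150 140 90; python3 - <<'E'
from crop import *
im=up('scene23',163,123,45,50,12); cv2.imwrite('pics/z23.png',np.clip(im*1.4,0,255).astype(np.uint8))
E
```

```text
t 22.43 tcp [ 511.7 -352.8  156.5] zang -81.7 F [-0.4 -0.1 -0.9] w 24.55
```

View pics/z23.png

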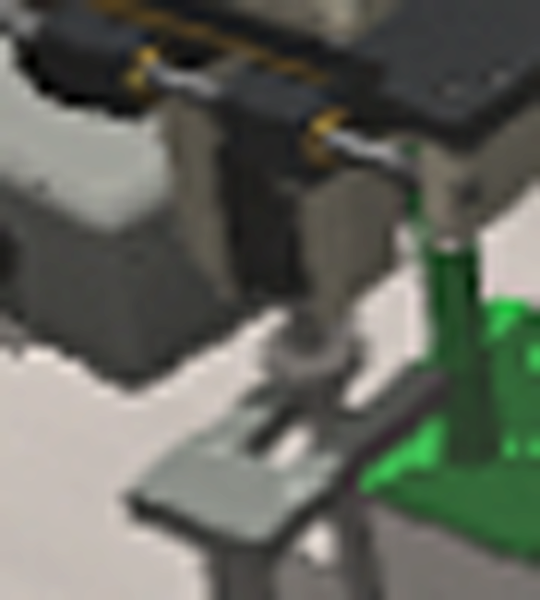

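Request:
send_rows:
  series: "-1 0.15 0 0 0; -1 0.3 0 0 0; -1 0.4 0 0 0; -1 0.4 0 0 0"

```text
time: 23.02
tool_pos: [511.4, -352.7, 144.0]
tcp_rot: [-2.274, 1.57, 2.584]
contact_force: [-0.3, -0.8, -1.2]
grip_width: 24.3
```

Request:
send_rows:
  series: "-1 0.05 0 0 0; -1 0.05 0 0 0"

```text
time: 23.28
tool_pos: [511.6, -352.8, 142.9]
tcp_rot: [0.455, 1.571, -0.971]
contact_force: [-0.0, -0.5, -2.4]
grip_width: 24.3
```

```bash
python3 tip.py 24 380 150 140 90; python3 - <<'E'
from crop import *
im=up('scene24',163,123,45,50,12); cv2.imwrite('pics/z24.png',np.clip(im*1.4,0,255).astype(np.uint8))
E
```

```text
t 23.27 tcp [ 511.6 -352.8  142.9] zang -81.7 F [-0.  -0.5 -2.4] w 24.35
```

View pics/z24.png

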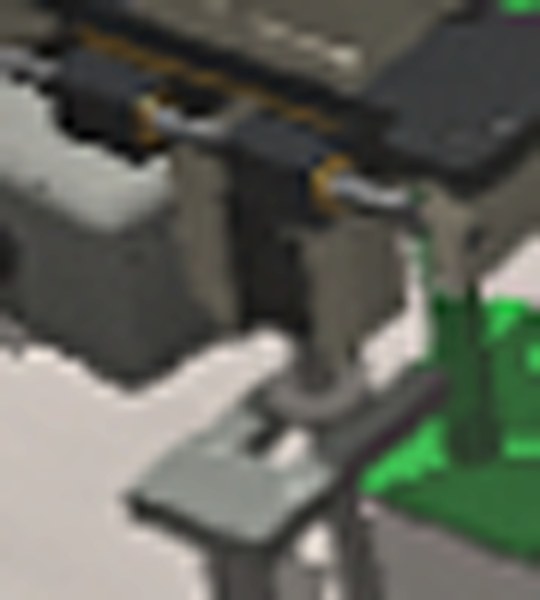

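Request:
send_rows:
  series: "-1 0.05 0 0 0; -1 0.05 0 0 0"

```text
time: 23.62
tool_pos: [511.8, -352.9, 142.5]
tcp_rot: [0.7, 1.569, -0.726]
contact_force: [-2.4, 1.9, 5.0]
grip_width: 24.3
```

Request:
send_rows:
  series: "-1 0.05 0 0 0; -1 0.05 0 0 0"

```text
time: 23.88
tool_pos: [512.2, -353.0, 142.3]
tcp_rot: [0.771, 1.568, -0.655]
contact_force: [-2.4, 3.5, 11.8]
grip_width: 24.3
```

Request:
send_rows:
  series: "-1 -0.05 0 0 0; -0.6 -0.05 0 0 0; -0.5 -0.05 0 0 0; -0.46 -0.05 0 0 0; -0.45 -0.05 0 0 0; -0.45 -0.05 0 0 0"

```text
time: 24.62
tool_pos: [511.8, -353.0, 142.3]
tcp_rot: [0.645, 1.569, -0.781]
contact_force: [-1.8, 2.0, 6.9]
grip_width: 25.1
```

```bash
python3 tip.py 25 380 150 140 90; python3 - <<'E'
from crop import *
im=up('scene25',163,123,45,50,12); cv2.imwrite('pics/z25.png',np.clip(im*1.4,0,255).astype(np.uint8))
E
```

```text
t 24.62 tcp [ 511.8 -353.   142.3] zang -81.7 F [-1.8  2.   6.9] w 25.05
```

View pics/z25.png

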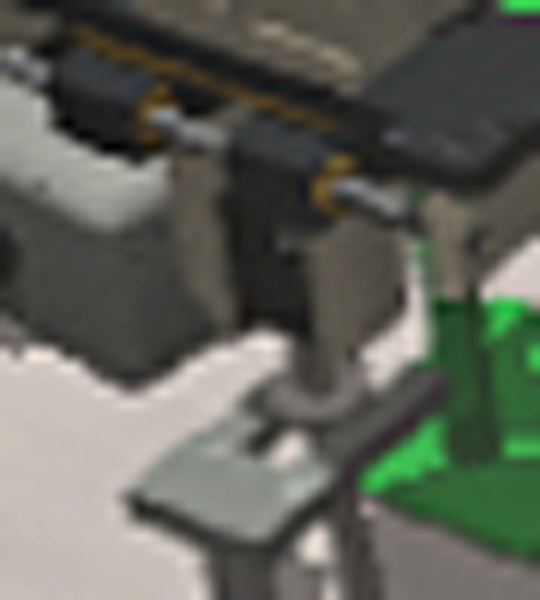

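Request:
send_rows:
  series: "-0.45 -0.04 0 0 0; -0.44 -0.04 0 0 0; -0.44 -0.04 0 0 0"

```text
time: 25.1
tool_pos: [511.4, -352.8, 142.4]
tcp_rot: [-2.021, 1.57, 2.836]
contact_force: [-0.9, 0.4, 2.0]
grip_width: 25.4
```

Request:
send_rows:
  series: "-0.43 0 0 0 0; -0.42 0 0 0 0; -0.41 0 0 0 0; -0.4 0 0 0 0"

```text
time: 25.6
tool_pos: [511.5, -352.8, 142.6]
tcp_rot: [0.097, 1.571, -1.329]
contact_force: [-0.9, -0.2, 0.4]
grip_width: 27.4
```

```bash
python3 tip.py 26 380 150 140 90; python3 - <<'E'
from crop import *
im=up('scene26',163,123,45,50,12); cv2.imwrite('pics/z26.png',np.clip(im*1.4,0,255).astype(np.uint8))
E
```

```text
t 25.6 tcp [ 511.5 -352.8  142.6] zang -81.7 F [-0.9 -0.2  0.4] w 27.4
```

View pics/z26.png

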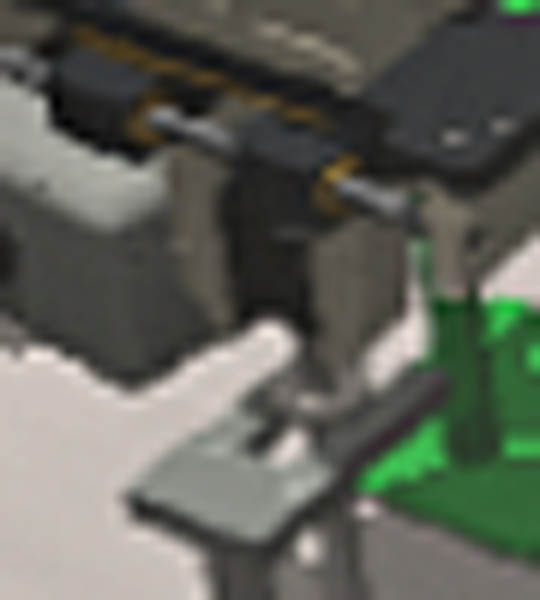

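Request:
send_rows:
  series: "-0.3 0 0 0 0; -0.1 0 0 0 0; 0.2 0 0 0 0; 0.5 0 0 0 0; 0.5 0 0 0 0; 0.5 0 0 0 0"

```text
time: 26.45
tool_pos: [511.5, -352.8, 142.6]
tcp_rot: [0.122, 1.571, -1.303]
contact_force: [0.0, 0.6, 0.3]
grip_width: 68.6
```

```bash
python3 tip.py 27 380 150 140 90; python3 - <<'E'
from crop import *
im=up('scene27',163,123,45,50,12); cv2.imwrite('pics/z27.png',np.clip(im*1.4,0,255).astype(np.uint8))
E
```

```text
t 26.45 tcp [ 511.5 -352.8  142.6] zang -81.7 F [0.  0.6 0.3] w 68.65
```

View pics/z27.png

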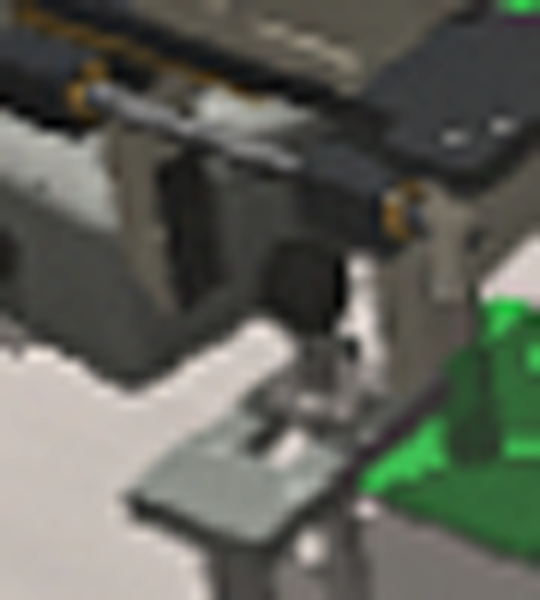

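Rod hangs free, the ball standing upright between the open fingers. Rise straight up.

Request:
send_rows:
  series: "0.5 -0.5 0 0 0; 0.5 -1.2 0 0 0; 0.5 -2 0 0 0; 0.5 -3 0 0 0; 0.5 -4 0 0 0; 0.5 -5 0 0 0; 0.5 -5 0 0 0"

```text
time: 27.42
tool_pos: [512.4, -353.5, 296.5]
tcp_rot: [0.694, 1.564, -0.732]
contact_force: [0.1, 0.2, 0.2]
grip_width: 68.9
```

Request:
send_rows:
  series: "0.5 0 -2 0 0; 0.5 0 -3.5 0 0; 0.5 0 -4.5 0 0; 0.5 0 -4.5 0 0; 0.5 0 -4.5 0 0"

```text
time: 28.05
tool_pos: [378.3, -372.1, 292.4]
tcp_rot: [2.483, 1.57, 1.057]
contact_force: [-0.5, 0.2, 0.5]
grip_width: 68.6
```

```bash
python3 tip.py 28 380 150 140 90; python3 - <<'E'
from crop import *
im=up('scene28',160,120,50,60,10); im2=up('top28',385,180,50,60,6); cv2.imwrite('pics/z28.png',np.clip(im*1.3,0,255).astype(np.uint8)); cv2.imwrite('pics/z28t.png',im2)
cv2.imwrite('pics/z28c.png',np.hstack([up('scene28',245,190,60,70,6),up('top28',250,200,60,70,6)]))
E
```

```text
t 28.05 tcp [ 378.3 -372.1  292.4] zang -81.7 F [-0.5  0.2  0.5] w 68.62
```

View pics/z28.png

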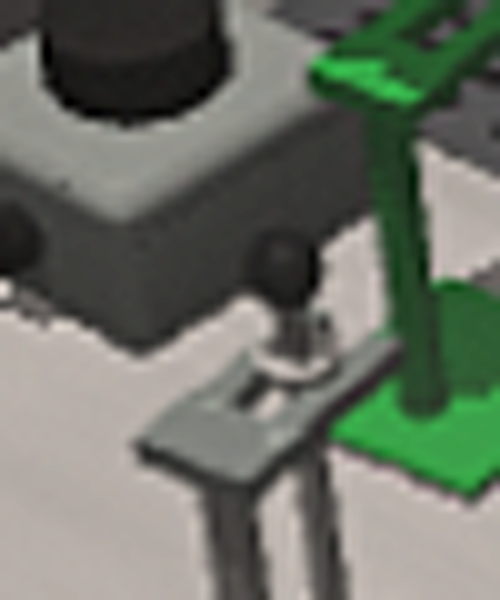

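View pics/top28.png

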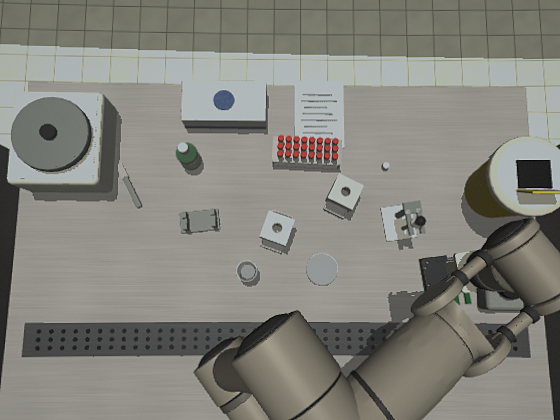

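View pics/z28c.png

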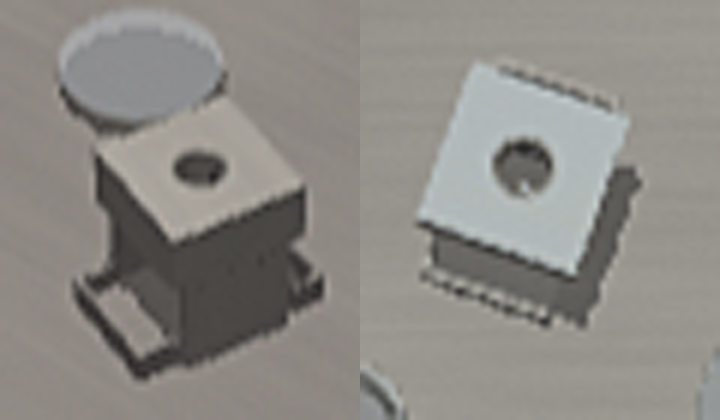

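```bash
python3 - <<'E'
from fr import *
S,T=load('scene28'),load('top28')
def blob(c,box,th):
    X,Y,w,h=box; m=(c['pixels'][Y:Y+h,X:X+w].max(2)<th).astype(np.uint8)
    n,l,s,ce=cv2.connectedComponentsWithStats(m); i=1+np.argmax(s[1:,4]); return ce[i]+[X,Y],s[i]
k1,s1=blob(S,(183,141,11,12),48); k2,s2=blob(T,(411,210,16,18),45); print(k1,s1,k2,s2)
r=tri([(S,k1),(T,k2)],(510,-352,193)); print(r.x,r.fun,sf(r.x)); print('scene@193',sf(back(S,k1,193)),'top@193',sf(back(T,k2,193)))
for n,p in (('stand',0),('rod_collar',0),('rod_tip',0)):
  for c in(S,T): print(n,[(np.round(d['point'],0).tolist(),sf(d['point']).tolist(),round(d['score'],2)) for d in place_of(c,n)][:2]) if c['shot']>0 else 0
st()
E
```

```text
[187.47191011 145.08988764] [ 0  0 11 12 89] [419.74603175 220.65079365] [ 4  6 10 10 63]
[ 507.59096054 -351.79218963  198.30837984] [ 0.67259916  0.18147273  0.42230417 -0.34386303] [8.7 1.1]
scene@193 [ 3.5 -6.5] top@193 [8.5 0.5]
stand [([323.0, -462.0, -3.0], [-189.6, -81.6], 0.83)]
stand [([498.0, -358.0, 0.0], [-1.4, -3.5], 0.94), ([699.0, -313.0, 1.0], [203.3, 12.0], 0.53)]
rod_collar [([510.0, -352.0, 156.0], [11.3, 1.0], 0.63)]
rod_collar [([509.0, -353.0, 158.0], [9.8, -0.6], 0.67), ([701.0, -316.0, 2.0], [204.9, 8.9], 0.54)]
rod_tip [([504.0, -355.0, 32.0], [5.2, -1.7], 0.68)]
rod_tip [([515.0, -348.0, 33.0], [16.2, 4.3], 0.62)]
t 28.45 tcp [ 378.3 -372.1  292.4] zang -81.67 F [ 0.1 -0.7 -0. ] w 68.91
```

```bash
python3 - <<'E'
from h import *
T=load('top28'); c=capture('top'); d=np.abs(c['pixels'].astype(int)-T['pixels']).max(2)[180:250,380:440]; print('change near rod',d.max())
print(close_job())
E
```

```text
change near rod 5
the job is handed in; nothing more can be done
None
```

The job is handed in at about 28.5 s. The jammed insert is in its pan and the rod hangs released in the fork of the grey and white stand.

**What I did**
- I lifted the rod by its knob and eased the grip until it swung down, then gripped it firmly again. It hung about 4° off plumb, where up to 0.15 rad (about 9°) was allowed.
- I pushed the insert out of the carrier at about (501, 7) mm. I then lowered the rod into the stand's slot from above and let go.

**Last checks**
- **Insert:** the bore shows empty from above, with a white spot at the bottom where the insert lies in the pan. I did not measure the insert's position there, and the wrist force had dropped to the rod's weight alone by the time the rod was fully through.
- **Rod:** the network put the collar about 10 mm along the slot, within about 1 mm of its centre line and 156–158 mm up. Two pictures taken 0.4 s apart show no movement.
- **Robot:** it was clear of everything, at zero force. The loose objects look unmoved in the top picture.

**Faults and disagreements**
- **Tool position:** the reported TCP was about 34 mm lower than the real fingertips. Because of this the first grasp closed above the ball without moving the rod, and I corrected for it afterwards.
- **Final knob check:** the scene camera's reading was 6.5 mm off the slot line because its mask was cut off and mixed with dark background. I relied on the top camera (0.5 mm off) and the collar readings instead.
- **Rod tip readings:** the two cameras' network readings for the tip differ by about 13 mm. I read plumb from the tip and collar readings taken together and from the pictures.

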